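# Sift and tip out the breaded scotch eggs

### The arm

A 6-joint arm with a two-finger parallel gripper is mounted at the origin on a cart in front of the work surface, level with it; the furniture and walls round the work are solid. World frame = base frame: x ahead of the robot, y to its left, z up, the work surface at z = 0. Lengths are in m, angles in rad, forces in N, time in s.
With the tool pointing down it reaches from about 0.375 to 0.9 m from the base axis. Payload 3.1 kg.
Tool frame: the origin (TCP) lies where the fingers leave the gripper's body, on its centre line; the fingertips stand 73 mm ahead of it and the grasp point (between the pads) lies 54 mm ahead of it; z points along the fingers, y is the line along which they close (so a half turn about z gives the same grasp; the last joint's range is limited). The gripper opens to 85 mm and grips with 20 to 120 N. Pads are 22 mm wide; open, the fingers measure 114 mm over their backs; the gripper's body (76 mm by 85 mm) begins 54 mm behind the grasp point. The pads swing forward as they close: fully open they stand 13 mm farther back than shut.
Start: joints at [-1.363, 0.527, 1.433, -0, 1.181, -0.178], TCP at [0.235, -0.579, 0.304] pointing down, gripper open.
Joint ranges: [-3.08, 3.08], [-0.75, 2.2], [0.22, 2.44], [-1.43, 4.57], [0, 2.65], [-2.85, 2.85]. Speed limits (rad/s): [2.79, 2.79, 3.14, 3.14, 3.14, 3.14].

### API

Orientations are given as a unit quaternion [x, y, z, w].
In Python, from station import manip gives the robot as it stands.
- The arm moves only by the shell command python3 -m crank 'ROWS' [FORCE]. ROWS is JSON, a list of rows, each an object with "dp": the shift along the tool's x, y, z normalised to -1 to 1, where 1 is 50 cm, a list of three; "delta_rot": the turn, a rotation vector about the tool's x, y, z normalised to -1 to 1, where 1 is 2 pi rad, a list of three; "fingers": the opening, from -1 (shut) to 1 (fully open). A call has 1 to 12 rows; each row shifts and turns the commanded pose from where the row before left it, along the tool's axes as they then stand; what a row does not reach is not made up. A row lasts 1/12 s, in which the tool goes at most 41.7 mm and 7.16 degrees, less where a joint would pass 70% of its speed; a pose out of reach is approached as far as the arm can. A call with a number of a shift or a turn outside -1 to 1 is refused whole. A call with a gripper value outside its range is refused whole. The fingers move at their own pace and stop on an object; FORCE is the grip in N (left out, the last holds). Time passes only in rows, so rows that do not move let the fingers close. It gives the time, the measured TCP pose, the force, the opening and the grip force at its end, in the units of the state.
- manip.sense(): the state, without advancing time (a new reading comes with each control period).
- manip.snapshot(name): name is "scene" or "side" or "wrist"; returns (picture, depth): 420x560x3 uint8, red, green, blue; 420x560 float32, m along the optical axis (not along the pixel's ray), 0 where there is no reading.
- manip.camera_model(name): a dict with "fx", "fy", "cx", "cy" (pixels), "k1" (the pictures are not rectified: a ray, as slopes to the right and down, at radius r is drawn at 1 + k1 r^2 times it, then the intrinsics apply), "origin" and "attitude" of the camera in the world. Camera axes: x right, y up, looking along -z (the intrinsics and any distortion apply to the point x, -y, -z); pixel columns grow to the right and rows downward; lengths in m; the calibration is good to about 2 mm. A picture is of the moment at which its call begins: read the wrist's pose just before it. camera_model takes no time and is no camera call; for the wrist camera it gives the pose at the moment of the call.
- manip.sign_off(): hands the job in; it is judged then, once.
The state is a dict: "t": time; "q": joint angles; "qd": joint speeds; "tau": joint torques, N m; "tcp_pos": TCP position; "tool_rot": TCP orientation; "force": force on the tool from outside, world axes, zero at the start; "ft_torque": the same for the moment, N m; "finger_gap": opening from 0.0 (shut) to 1.0 (fully open); "gripper_force": force on a finger pad.
Only numpy, scipy, OpenCV 4.12 (cv2) and the standard library are available. Lean on these libraries where they do the work, as an engineer would, in place of code of your own. Each camera call takes 0.05 s, during which the arm holds its last target. There are 200 camera calls.

### The job

Put every scotch egg from the wire rack into the sifting basket, then lift the basket by its red grip and shake it side to side over the bright tray it stood in until all the dough lumps have dropped through into that tray and only the eggs are left. Then tilt the basket over the dark pan so that the eggs roll out through the spout and all lie in the pan, and stand the empty basket upright on the middle of the wire rack, leaving the dip tubs alone.

Things in the scene. Friction and masses are not known exactly. Their poses are not given: they have to be found in the camera images.
- basket_grip (a point): Centre of the red grip block (14 mm along the basket's x, 70 mm along its y, 30 mm high) on top of the rigid bail of the sifting basket (0.22 kg empty). Axes are the basket's own: z up, -x towards the spout. It lies 152 mm above the underside of the skids, over the middle of the basket.
- basket: Sifting basket of steel wire; origin at the underside of its skids, below the grip, spout at -x. Inside: wire floor from x = -80 to +95 mm, then a sheet chute rising 21 degrees to the spout lip at x = -126; 142 mm wide, narrowing from x = -80 mm to the open spout 108 mm wide. Wall tops 76 mm above the origin (88 mm at the spout). Stands on two skids, 136 mm long across y, at x = +-78 mm.
- basket_floor (a point): Middle of the basket's floor, on the wires' tops, 37 mm above its underside. The floor is two wire strips 11 mm wide along x, at y = +-20.5 mm, and a 6 mm wire at y = +-60 mm. Lumps fit through the gaps of 30 to 31 mm between, eggs do not. A lump stays perched on a strip until the basket is shaken sideways (along its y) at some 3 m/s2 or more. The bail is in the plane x = 0, from the side walls to the grip.
- basket_spout (a point): Middle of the spout's lip, 126 mm to -x of the basket's middle and 49 mm above its underside; same axes as the basket. With the basket tilted some 0.55 rad towards the spout the eggs roll out, two abreast at most.
- catch_tray: Fixed bright aluminium tray with open top, outside 290 (x) x 250 (y) x 50 mm high, walls and floor 4 mm; origin under its centre. The basket stands in it at the start.
- frying_pan: Fixed dark steel pan with open top, outside 220 x 220 x 55 mm high, walls and floor 4 mm; origin under its centre.
- wire_rack: Fixed wire rack 250 (x) x 200 (y) mm; origin under its centre at worktop level. Five rods along x, 6 mm thick, 44 mm apart, with tops at 23 mm; at both x ends a raised cross rod with its top at 33 mm. Eggs lie between the rods with their centres 40 mm up.
- egg_1_c (a point): A scotch egg, a firm brown crumbed ball of 54 mm diameter, 60 g; the point is its centre. It starts on the wire rack; it may be absent.
- egg_2_c (a point): A scotch egg, a firm brown crumbed ball of 54 mm diameter, 60 g; the point is its centre. It starts on the wire rack; it may be absent.
- egg_3_c (a point): A scotch egg, a firm brown crumbed ball of 54 mm diameter, 60 g; the point is its centre. It starts on the wire rack; it may be absent.
- egg_4_c (a point): A scotch egg, a firm brown crumbed ball of 54 mm diameter, 60 g; the point is its centre. It starts on the wire rack; it may be absent.
- lump_1_c (a point): A dough lump, a firm cream-coloured ball of 24 mm diameter, 15 g; the point is its centre. It starts in the basket, perched on the floor wires; it may be absent.
- lump_2_c (a point): A dough lump, a firm cream-coloured ball of 24 mm diameter, 15 g; the point is its centre. It starts in the basket, perched on the floor wires; it may be absent.
- lump_3_c (a point): A dough lump, a firm cream-coloured ball of 24 mm diameter, 15 g; the point is its centre. It starts in the basket, perched on the floor wires; it may be absent.
- lump_4_c (a point): A dough lump, a firm cream-coloured ball of 24 mm diameter, 15 g; the point is its centre. It starts in the basket, perched on the floor wires; it may be absent.
- lump_5_c (a point): A dough lump, a firm cream-coloured ball of 24 mm diameter, 15 g; the point is its centre. It starts in the basket, perched on the floor wires; it may be absent.
- sauce_tub_0: Bystander: dip tub with yellow side, 66x73x37 mm, loose, behind the work; origin at its underside.
- sauce_tub_1: Bystander: dip tub with green side, 66x73x37 mm, loose, behind the work; origin at its underside.
There are look-alikes about, which are no part of the job. What is shaped like the part that bears egg_1_c but purple is not meant.

How it is judged:
By the outcome, as a careful person would: the job done as asked, in the order asked, and still so for the second after the job is handed in, with the robot touching nothing.
Of egg_1, egg_2, egg_3, egg_4 only 3 to 4 are there at a start; the rules pass over those that are not, and their reading is None.
Of lump_1, lump_2, lump_3, lump_4, lump_5 only 3 to 5 are there at a start; the rules pass over those that are not, and their reading is None.
At some moment in a run one of egg_1, egg_2, egg_3, egg_4, basket may be knocked a few centimetres aside while the robot is not near it.
It also fails if it takes over 184 s, if anything falls off the work surface, if the arm or the gripper's body presses on something with over 40 N, if the wrist force passes 120 N, or if a joint passes its speed limit or range.

## Working session

There is one attempt and no reset: what is moved stays moved. The work goes in short steps, Python scripts to look and compute and a shell command to move; the robot and the scene stay as the last step left them, time stands still between calls to the robot, and variables do not carry over. Pictures are saved under pics/ and viewed, at most 16 in all, crops included, and the job is handed in when it is done.

```bash
ls; mkdir -p pics
cat > h.py <<'E'
import numpy as np, cv2
from scipy.spatial.transform import Rotation as R
from station import manip
def att(m):
    a=np.array(m["attitude"],float)
    return R.from_quat(a).as_matrix() if a.size==4 else a.reshape(3,3)
def snap(n,f=None):
    m=manip.camera_model(n); p,d=manip.snapshot(n)
    if f: cv2.imwrite("pics/"+f,p[:,:,::-1])
    return m,p,d
def ray(m,u,v):
    xd=np.array([(u-m["cx"])/m["fx"],(v-m["cy"])/m["fy"]]); x=xd.copy()
    for _ in range(20): x=xd/(1+m["k1"]*(x@x))
    return np.array(m["origin"]),att(m)@np.array([x[0],-x[1],-1])
def onz(m,u,v,z):
    o,d=ray(m,u,v); return o+d*(z-o[2])/d[2]
def atd(m,u,v,dep):
    o,d=ray(m,u,v); return o+d*dep
E
python3 - <<'E'
from h import *
for n in("scene","side","wrist"):
    m,p,d=snap(n,n+"0.png"); print(n,m)
    np.save("pics/"+n+"0.npy",d)
print(manip.sense())
a=[cv2.imread("pics/%s0.png"%n) for n in("scene","side")]
E
```

```text
pics
scene {'fx': 431.68909688603077, 'fy': 431.68909688603077, 'cx': 281.2895512833477, 'cy': 206.104644453366, 'k1': -0.12487471146240114, 'origin': array([-0.22066267, -0.49484846,  0.76707303]), 'attitude': array([ 0.39886743, -0.21854723, -0.44697386,  0.77029621])}
side {'fx': 385.35774396914763, 'fy': 385.35774396914763, 'cx': 277.437301090477, 'cy': 212.97135616639787, 'k1': 0.030038487337478232, 'origin': array([0.09352229, 0.7147363 , 0.5405126 ]), 'attitude': array([-0.14835159,  0.50861657,  0.81986373, -0.21708169])}
wrist {'fx': 322.4247533850606, 'fy': 322.4247533850606, 'cx': 279.45763392184824, 'cy': 204.39249944970635, 'k1': -0.025202325064524345, 'origin': array([ 0.30208028, -0.55063814,  0.37424841]), 'attitude': array([-0.1200506 ,  0.08173577, -0.55296427,  0.82044966])}
{'t': 0.15, 'q': array([-1.36349354e+00,  5.28260495e-01,  1.43358994e+00,  1.56276436e-05,
        1.18141201e+00, -1.78538177e-01]), 'qd': array([-0.0002304 , -0.00090051, -0.002604  ,  0.00051042, -0.00072903,
       -0.00039605]), 'tau': array([ 7.43769897e-05, -4.42744911e+01, -1.78275722e+01, -1.85465583e-04,
        5.55150473e-03, -1.35336307e-05]), 'tcp_pos': array([ 0.23513161, -0.57862904,  0.30315923]), 'tool_rot': array([ 9.81448717e-01,  1.91723027e-01, -4.78160977e-06, -8.34911563e-04]), 'force': array([ 0.57222027, -1.40560911,  0.42051488]), 'ft_torque': array([-0.05197077,  0.00859362, -0.03075786]), 'gripper_force': 0.0, 'finger_gap': 1.001430836420916}
```

View pics/scene0.png

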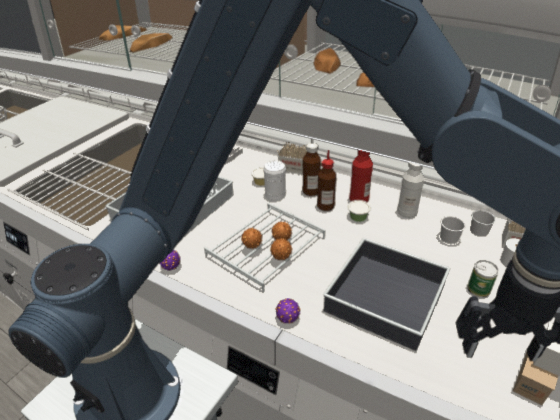

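View pics/side0.png

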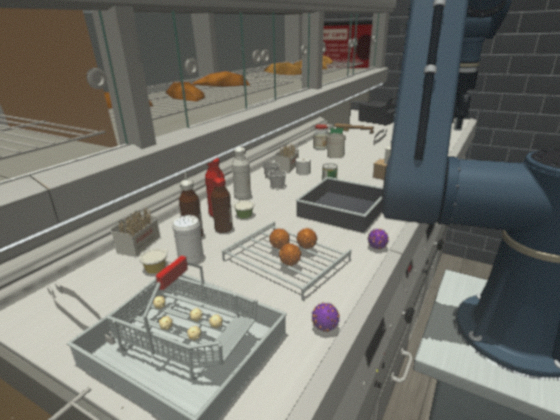

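The scene view shows three eggs at about (252,238), (281,230) and (281,249), with purple decoys and the pan around (388,290). The side view shows the basket with five lumps around (190,320), the red grip at (172,270) and the spout facing the robot, at lower right.

```bash
cat > m0.py <<'E'
from h import *
def blobs(p,lo,hi,amin=20):
    h=cv2.cvtColor(p,cv2.COLOR_RGB2HSV); k=cv2.inRange(h,lo,hi)
    n,l,s,c=cv2.connectedComponentsWithStats(k); return [(c[i],s[i]) for i in range(1,n) if s[i,4]>=amin]
E
python3 - <<'E'
from m0 import *
for n in("scene","side"):
    m=manip.camera_model(n); p=cv2.imread("pics/%s0.png"%n)[:,:,::-1].copy()
    for c,s in blobs(p,(4,130,60),(16,255,255)):
        if c[1]>200: print(n,"egg",c.round(),s,onz(m,*c,.04).round(3))
    if n=="side":
        for c,s in blobs(p,(18,60,120),(32,255,255),15):
            if c[1]>250: print("lump",c.round(),s,onz(m,*c,.055).round(3))
        d=np.load("pics/side0.npy")
        h=cv2.cvtColor(p,cv2.COLOR_RGB2HSV); k=cv2.inRange(h,(0,170,90),(4,255,255))|cv2.inRange(h,(174,170,90),(180,255,255)); k[:250]=0
        ys,xs=np.nonzero(k); P=np.array([atd(m,x,y,d[y,x]) for x,y in zip(xs,ys) if d[y,x]>0])
        print("grip n",len(P),P.min(0),P.max(0),np.median(P,0))
        r=cv2.minAreaRect(np.c_[xs,ys].astype(np.float32)); print(r, cv2.boxPoints(r))
    # world map
    d=np.load("pics/%s0.npy"%n); 
    W=np.full((420,560,3),np.nan)
    for v in range(420):
        for u in range(560):
            if d[v,u]>0: W[v,u]=atd(m,u,v,d[v,u])
    np.save("pics/%sW.npy"%n,W)
# top-down height map from both
H=np.zeros((500,700,3),np.uint8)
for n in("scene","side"):
    W=np.load("pics/%sW.npy"%n).reshape(-1,3); c=cv2.imread("pics/%s0.png"%n).reshape(-1,3)
    ok=(W[:,2]>.006)&(W[:,2]<.2)&(W[:,0]>.2)&(W[:,0]<.9)&(abs(W[:,1])<.7)
    for w,cc in zip(W[ok],c[ok]):
        x=int((.7-w[1])*500); y=int((.9-w[0])*500)
        if 0<=x<700 and 0<=y<500: cv2.circle(H,(x,y),1,tuple(int(t) for t in cc),-1)
for i in range(0,700,50): cv2.putText(H,"%.1f"%(.7-i/500),(i,370),0,.4,(255,255,255)); cv2.line(H,(i,0),(i,360),(60,60,60),1)
for j in range(0,360,50): cv2.putText(H,"%.1f"%(.9-j/500),(0,j+10),0,.4,(255,255,255)); cv2.line(H,(0,j),(700,j),(60,60,60),1)
cv2.imwrite("pics/top.png",H[:400])
E
```

```text
scene egg [281. 241.] [271 222  20  37 581] [ 0.507 -0.051  0.04 ]
scene egg [251. 238.] [242 228  19  20 285] [0.479 0.022 0.04 ]
side egg [285. 245.] [271 229  29  33 437] [ 0.513 -0.013  0.04 ]
side egg [306. 236.] [298 229  18  16 194] [ 0.486 -0.08   0.04 ]
lump [159. 302.] [153 296  12  12 107] [0.613 0.315 0.055]
lump [195. 314.] [190 309  12  12  95] [0.524 0.308 0.055]
lump [215. 321.] [209 315  13  12 102] [0.48  0.304 0.055]
lump [165. 322.] [159 317  13  12 119] [0.558 0.352 0.055]
lump [194. 333.] [188 326  12  14 117] [0.494 0.346 0.055]
grip n 126 [0.53426757 0.17676901 0.00360681] [0.75198674 0.36413285 0.17230978] [0.54145281 0.33498193 0.17035602]
((170.11831665039062, 266.51422119140625), (4.886406421661377, 32.01438903808594), 51.8427734375) [[156.02211 274.48267]
 [181.1956  254.70349]
 [184.21452 258.54578]
 [159.04103 278.32495]]
```

View pics/top.png

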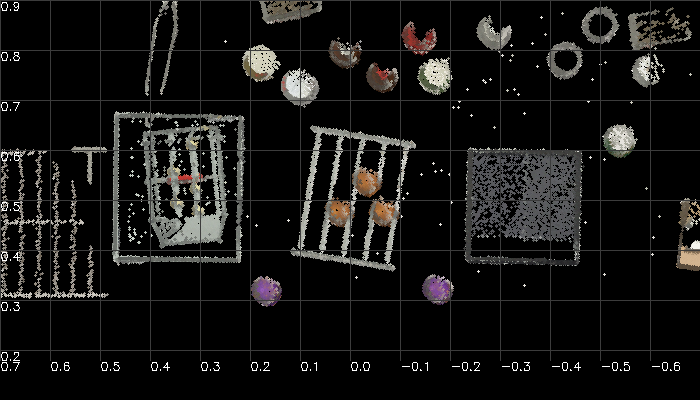

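The top-down map puts the eggs at about (0.536,-0.034), (0.48,0.022) and (0.478,-0.068). The rack centre is about (0.504,-0.007) with yaw about -0.18, the tray centre (0.522,0.344), the pan centre (0.487,-0.346) and the grip about (0.54,0.33). Next I'll refine the eggs and grip and set the arm moving by squaring the tool.

```bash
cat >> m0.py <<'E'
from scipy.optimize import least_squares
def wmap(m,d):
    v,u=np.nonzero(d>0); W=np.full(d.shape+(3,),np.nan)
    xd=np.c_[(u-m["cx"])/m["fx"],(v-m["cy"])/m["fy"]]; x=xd.copy()
    for _ in range(15): x=xd/(1+m["k1"]*(x**2).sum(1,keepdims=True))
    W[v,u]=np.array(m["origin"])+(np.c_[x[:,0],-x[:,1],-np.ones(len(x))]*d[v,u][:,None])@att(m).T
    return W
def sphere(P,r,c0):
    return least_squares(lambda c:np.linalg.norm(P-c,axis=1)-r,c0,loss="soft_l1",f_scale=.003).x
def plan(x,y,z,yaw=None):
    "what to move: TCP target, total shift in tool axes /0.5 and turn"
    s=manip.sense(); M=R.from_quat(s["tool_rot"]); p=s["tcp_pos"]
    v=M.inv().apply(np.array([x,y,z])-p)/.5
    cy=np.arctan2(*M.as_matrix()[[1,0],0]); tilt=M.as_matrix()[:,2]
    print("tcp",p.round(4),"yaw %.3f"%cy,"z",tilt.round(3),"t %.2f"%s["t"],"F",s["force"].round(1),"dp",v.round(4),"row>=%.1f"%(np.linalg.norm(v)/.083),"" if yaw is None else "turnz %.4f"%((cy-yaw)/2/np.pi))
E
python3 - <<'E'
from m0 import *
Pa=[]
for n in("scene","side"):
    m=manip.camera_model(n); p=cv2.imread("pics/%s0.png"%n)[:,:,::-1].copy(); d=np.load("pics/%s0.npy"%n)
    W=wmap(m,d); h=cv2.cvtColor(p,cv2.COLOR_RGB2HSV); k=cv2.inRange(h,(4,120,60),(18,255,255))>0
    P=W[k]; P=P[(abs(P[:,1])<.2)&(P[:,0]>.35)&(P[:,0]<.65)&(P[:,2]>.015)&(P[:,2]<.08)]; Pa.append(P)
P=np.vstack(Pa)
for c in [(.536,-.034,.04),(.48,.022,.04),(.478,-.068,.04)]:
    for Q in (P,Pa[0],Pa[1]):
        q=Q[np.linalg.norm(Q-c,axis=1)<.036]; print(len(q),sphere(q,.027,c).round(4) if len(q)>8 else "")
W=np.load("pics/sideW.npy"); p=cv2.imread("pics/side0.png").astype(int)
g=(p[:,:,2]>p[:,:,1]+60)&(p[:,:,2]>p[:,:,0]+60)
Q=W[g]; Q=Q[(Q[:,1]>.22)&(Q[:,1]<.45)&(Q[:,2]>.1)&(Q[:,2]<.2)]; print("grip",len(Q),Q.min(0),Q.max(0),np.percentile(Q,[5,50,95],axis=0))
c=np.polyfit(Q[:,1],Q[:,0],1); print(c)
E
python3 -m crank '[{"dp":[0,0,0],"delta_rot":[0,0,0.0154],"fingers":1},{"dp":[0,0,0],"delta_rot":[0,0,0.0154],"fingers":1},{"dp":[0,0,0],"delta_rot":[0,0,0.0154],"fingers":1},{"dp":[0,0,0],"delta_rot":[0,0,0.0152],"fingers":1}]' 40
python3 -c "
from m0 import *
plan(.536,-.034,.25,0)"
```

```text
488 [ 0.5398 -0.0348  0.0413]
273 [ 0.5383 -0.0341  0.0409]
215 [ 0.5421 -0.0349  0.042 ]
568 [0.4788 0.0195 0.0413]
291 [0.4769 0.0199 0.0407]
277 [0.4811 0.0197 0.0417]
549 [ 0.4777 -0.0695  0.0412]
322 [ 0.4764 -0.0693  0.0407]
227 [ 0.4804 -0.0693  0.0421]
grip 185 [0.53368682 0.2957476  0.16436078] [0.55155136 0.36421382 0.17230978] [[0.53554849 0.30036552 0.16799997]
 [0.54090139 0.33480849 0.17009713]
 [0.54775411 0.36228282 0.17119524]]
[-0.08640727  0.57002436]
t: 0.48
tcp_pos: [0.2351, -0.5788, 0.3035]
tool_rot: [1.0, -0.002, -0.0, -0.0]
force: [0.6, 0.1, 0.1]
finger_gap: 1.004
gripper_force: 0.0
tcp [ 0.2351 -0.5788  0.3035] yaw -0.005 z [-0.     0.001 -1.   ] t 0.48 F [0.6 0.1 0.1] dp [ 0.5965 -1.0923  0.1079] row>=15.1 turnz -0.0008
```

```bash
python3 -m crank '[{"dp":[0.0377,-0.068,0.0067],"delta_rot":[0,0,0],"fingers":1},{"dp":[0.0377,-0.068,0.0067],"delta_rot":[0,0,0],"fingers":1},{"dp":[0.0377,-0.068,0.0067],"delta_rot":[0,0,0],"fingers":1},{"dp":[0.0377,-0.068,0.0067],"delta_rot":[0,0,0],"fingers":1},{"dp":[0.0377,-0.068,0.0067],"delta_rot":[0,0,0],"fingers":1},{"dp":[0.0377,-0.068,0.0067],"delta_rot":[0,0,0],"fingers":1},{"dp":[0.0377,-0.068,0.0067],"delta_rot":[0,0,0],"fingers":1},{"dp":[0.0377,-0.068,0.0067],"delta_rot":[0,0,0],"fingers":1},{"dp":[0.0377,-0.068,0.0067],"delta_rot":[0,0,0],"fingers":1},{"dp":[0.0377,-0.068,0.0067],"delta_rot":[0,0,0],"fingers":1},{"dp":[0.0377,-0.068,0.0067],"delta_rot":[0,0,0],"fingers":1},{"dp":[0.0377,-0.068,0.0067],"delta_rot":[0,0,0],"fingers":1}]' | head -2
python3 - <<'E'
from m0 import *
plan(.539,-.034,.25,0)
m,p,d=snap("wrist","w1.png"); np.save("pics/w1.npy",d); print(m["origin"],att(m)[:,2])
E
```

```text
t: 1.48
tcp_pos: [0.4619, -0.1692, 0.2635]
tcp [ 0.4619 -0.1692  0.2635] yaw -0.000 z [-0.  0. -1.] t 1.48 F [ 0.4 -0.9  0.3] dp [ 0.1541 -0.2704  0.027 ] row>=3.8 turnz -0.0000
[ 0.53423167 -0.16866698  0.33470765] [2.87546610e-01 3.81778525e-04 9.57766569e-01]
```

View pics/w1.png

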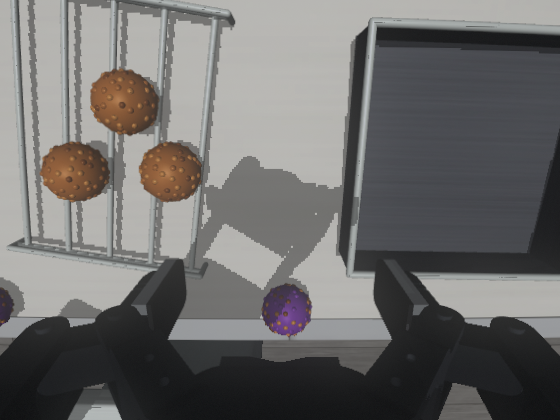

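The wrist view shows three eggs at (125,102), (75,171) and (171,172), with the pan's left edge near x=355 px. I'll refine with the wrist depth and move over the first egg.

```bash
cat >> m0.py <<'E'
def eggs(m,p,d,zr=(.02,.2)):
    W=wmap(m,d); h=cv2.cvtColor(p,cv2.COLOR_RGB2HSV); k=cv2.inRange(h,(4,110,40),(18,255,255))
    n,l,s,c=cv2.connectedComponentsWithStats(cv2.morphologyEx(k,cv2.MORPH_OPEN,np.ones((5,5))))
    for i in range(1,n):
        P=W[l==i]; P=P[np.isfinite(P[:,0])]; 
        if len(P)<60: continue
        P=P[(P[:,2]>zr[0])&(P[:,2]<zr[1])]
        if len(P)>60: print("egg",c[i].round(),s[i,4],sphere(P,.027,P.mean(0)-[0,0,.015]).round(4))
E
python3 - <<'E'
from m0 import *
m=manip.camera_model("wrist"); eggs(m,cv2.imread("pics/w1.png")[:,:,::-1].copy(),np.load("pics/w1.npy"))
E
python3 -m crank '[{"dp":[0.0385,-0.0677,0],"delta_rot":[0,0,0],"fingers":1},{"dp":[0.0385,-0.0676,0],"delta_rot":[0,0,0],"fingers":1},{"dp":[0.0385,-0.0676,0],"delta_rot":[0,0,0],"fingers":1},{"dp":[0.0385,-0.0676,0.02],"delta_rot":[0,0,0],"fingers":1},{"dp":[0,0,0.05],"delta_rot":[0,0,0],"fingers":1},{"dp":[0,0,0.03],"delta_rot":[0,0,0],"fingers":1}]' | head -2
python3 -c "
from m0 import *
plan(.539,-.0345,.100,0)
m,p,d=snap('wrist'); eggs(m,p,d)"
```

```text
egg [119. 101.] 2723 [ 0.5408 -0.0266  0.0416]
egg [ 69. 172.] 2300 [0.4794 0.0276 0.0417]
egg [166. 172.] 2280 [ 0.4791 -0.0613  0.0413]
t: 2.03
tcp_pos: [0.539, -0.0335, 0.2125]
tcp [ 0.539  -0.0335  0.2125] yaw 0.005 z [ 0.  0. -1.] t 2.03 F [-0.8  0.3  0.2] dp [1.000e-04 2.100e-03 2.251e-01] row>=2.7 turnz 0.0007
egg [280. 209.] 2305 [ 0.5392 -0.034   0.0415]
egg [267. 180.] 90 [ 0.5397 -0.0335  0.0403]
egg [324. 278.] 1888 [ 0.4773 -0.0685  0.0417]
egg [211. 282.] 2047 [0.4779 0.0208 0.0416]
```

```bash
python3 -m crank '[{"dp":[0,0.001,0.08],"delta_rot":[0,0,0],"fingers":1},{"dp":[0,0,0.08],"delta_rot":[0,0,0],"fingers":1},{"dp":[0,0,0.05],"delta_rot":[0,0,0],"fingers":1},{"dp":[0,0,0.015],"delta_rot":[0,0,0],"fingers":1},{"dp":[0,0,0],"delta_rot":[0,0,0],"fingers":-1},{"dp":[0,0,0],"delta_rot":[0,0,0],"fingers":-1},{"dp":[0,0,0],"delta_rot":[0,0,0],"fingers":-1},{"dp":[0,0,0],"delta_rot":[0,0,0],"fingers":-1},{"dp":[0,0,0],"delta_rot":[0,0,0],"fingers":-1},{"dp":[0,0,0],"delta_rot":[0,0,0],"fingers":-1}]' 30
python3 -c "
from m0 import *
c,s=np.cos(.0864),np.sin(.0864)
for x,y in ((60,0),(-60,0),(58,-30),(58,30)):
    x/=1000;y/=1000
    X,Y=.541+c*x-s*y,.331+s*x+c*y; print(X,Y); plan(X,Y,.16,0.086)"
```

```text
t: 2.92
tcp_pos: [0.5391, -0.0349, 0.1036]
tool_rot: [1.0, -0.001, 0.002, -0.001]
force: [0.5, 6.2, 1.2]
finger_gap: 0.614
gripper_force: 31.1
0.6007761904794083 0.3361775526814793
tcp [ 0.5391 -0.0349  0.1036] yaw -0.001 z [ 0.003  0.001 -1.   ] t 2.92 F [0.5 6.2 1.2] dp [ 0.1228 -0.7425 -0.1113] row>=9.2 turnz -0.0139
0.48122380952059174 0.3258224473185207
tcp [ 0.5391 -0.0349  0.1036] yaw -0.001 z [ 0.003  0.001 -1.   ] t 2.92 F [0.5 6.2 1.2] dp [-0.1163 -0.7215 -0.112 ] row>=8.9 turnz -0.0139
0.601372427137501 0.3061168723523925
tcp [ 0.5391 -0.0349  0.1036] yaw -0.001 z [ 0.003  0.001 -1.   ] t 2.92 F [0.5 6.2 1.2] dp [ 0.124  -0.6824 -0.1114] row>=8.5 turnz -0.0139
0.5961948744560218 0.3658930628318008
tcp [ 0.5391 -0.0349  0.1036] yaw -0.001 z [ 0.003  0.001 -1.   ] t 2.92 F [0.5 6.2 1.2] dp [ 0.1135 -0.8019 -0.1112] row>=9.8 turnz -0.0139
```

```bash
python3 -m crank '[{"dp":[0,0,-0.07],"delta_rot":[0,0,0],"fingers":-1},{"dp":[0,0,-0.07],"delta_rot":[0,0,0],"fingers":-1},{"dp":[0,0,-0.07],"delta_rot":[0,0,0],"fingers":-1},{"dp":[0.02,0,-0.07],"delta_rot":[0,0,0],"fingers":-1},{"dp":[0.02,-0.07,0],"delta_rot":[0,0,0],"fingers":-1},{"dp":[0.02,-0.075,0],"delta_rot":[0,0,0],"fingers":-1},{"dp":[0.02,-0.075,0],"delta_rot":[0,0,0],"fingers":-1},{"dp":[0.02,-0.075,0],"delta_rot":[0,0,0],"fingers":-1},{"dp":[0.02,-0.075,0],"delta_rot":[0,0,0],"fingers":-1},{"dp":[0,-0.075,0],"delta_rot":[0,0,0],"fingers":-1},{"dp":[0,-0.075,0],"delta_rot":[0,0,0],"fingers":-1},{"dp":[0,0,0],"delta_rot":[0,0,-0.0139],"fingers":-1}]'
python3 - <<'E'
from m0 import *
plan(.598,.364,.167,.086)
m,p,d=snap("wrist","w2.png"); W=wmap(m,d); 
k=(p[:,:,0].astype(int)>p[:,:,1]+60)&(p[:,:,0]>p[:,:,2].astype(int)+60)
Q=W[k]; Q=Q[(Q[:,2]>.1)&(Q[:,2]<.2)&(Q[:,1]>.22)]; print(len(Q)); 
if len(Q)>20: print(np.percentile(Q,[3,50,97],axis=0).round(4), np.polyfit(Q[:,1],Q[:,0],1))
E
```

```text
t: 3.92
tcp_pos: [0.5981, 0.2306, 0.2441]
tool_rot: [0.999, 0.047, 0.003, -0.002]
force: [-0.5, -0.4, -0.5]
finger_gap: 0.614
gripper_force: 32.1
tcp [0.5981 0.2306 0.2441] yaw 0.094 z [ 0.005  0.004 -1.   ] t 3.92 F [-0.5 -0.4 -0.5] dp [ 0.0242 -0.265   0.1554] row>=3.7 turnz 0.0013
607
[[0.5351 0.3417 0.1694]
 [0.5429 0.3529 0.1716]
 [0.5468 0.3614 0.1729]] [-0.26605358  0.63594721]
```

View pics/w2.png

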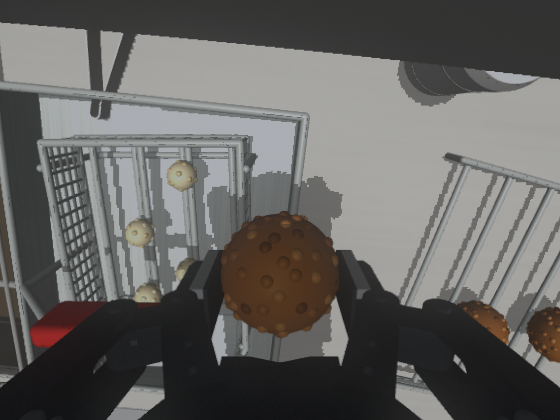

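The egg is held and the basket stands as measured, with the grip at about (95,325) px.

```bash
python3 -m crank '[{"dp":[0.006,-0.067,0],"delta_rot":[0,0,0],"fingers":-1},{"dp":[0.006,-0.067,0],"delta_rot":[0,0,0],"fingers":-1},{"dp":[0.006,-0.067,0],"delta_rot":[0,0,0],"fingers":-1},{"dp":[0.006,-0.064,0],"delta_rot":[0,0,0],"fingers":-1},{"dp":[0,0,0.05],"delta_rot":[0,0,0],"fingers":-1},{"dp":[0,0,0.05],"delta_rot":[0,0,0],"fingers":-1},{"dp":[0,0,0.055],"delta_rot":[0,0,0],"fingers":-1},{"dp":[0,0,0],"delta_rot":[0,0,0],"fingers":-1},{"dp":[0,0,0],"delta_rot":[0,0,0],"fingers":0.7},{"dp":[0,0,0],"delta_rot":[0,0,0],"fingers":0.7},{"dp":[0,0,0],"delta_rot":[0,0,0],"fingers":0.7},{"dp":[0,0,-0.07],"delta_rot":[0,0,0],"fingers":0.7}]'
python3 -c "
from m0 import *
plan(.478,-.069,.25,0)
m,p,d=snap('side','s2.png'); eggs(m,p,d,(.02,.12))"
```

```text
t: 4.97
tcp_pos: [0.5962, 0.355, 0.1944]
tool_rot: [0.999, 0.043, -0.005, 0.002]
force: [-1.1, -0.6, -1.6]
finger_gap: 0.854
gripper_force: 0.0
tcp [0.5962 0.355  0.1944] yaw 0.086 z [-0.01  -0.004 -1.   ] t 4.97 F [-1.1 -0.6 -1.6] dp [-0.3097  0.8249 -0.1054] row>=10.7 turnz 0.0137
egg [306. 236.] 216 [ 0.4805 -0.0691  0.0418]
egg [290. 253.] 282 [0.4809 0.0197 0.0419]
egg [139. 308.] 280 [0.6015 0.3544 0.0681]
egg [153. 312.] 124 [0.6027 0.3559 0.0689]
```

```bash
python3 -m crank '[{"dp":[0,0,-0.08],"delta_rot":[0,0,0],"fingers":0.7},{"dp":[0,0,-0.03],"delta_rot":[0,0,0.0137],"fingers":0.7},{"dp":[0,0.08,0],"delta_rot":[0,0,0],"fingers":0.7},{"dp":[0,0.08,0],"delta_rot":[0,0,0],"fingers":0.7},{"dp":[0,0.08,0],"delta_rot":[0,0,0],"fingers":0.7},{"dp":[-0.03,0.075,0],"delta_rot":[0,0,0],"fingers":0.7},{"dp":[-0.03,0.075,0],"delta_rot":[0,0,0],"fingers":0.7},{"dp":[-0.03,0.075,0],"delta_rot":[0,0,0],"fingers":0.7},{"dp":[-0.03,0.075,0],"delta_rot":[0,0,0],"fingers":0.7},{"dp":[-0.03,0.075,0],"delta_rot":[0,0,0],"fingers":0.7},{"dp":[-0.03,0.075,0],"delta_rot":[0,0,0],"fingers":0.7},{"dp":[-0.03,0.075,0],"delta_rot":[0,0,0],"fingers":0.7}]' |head -2
python3 -c "
from m0 import *
plan(.478,-.069,.103,0)
m,p,d=snap('wrist'); eggs(m,p,d)"
```

```text
t: 6.02
tcp_pos: [0.4945, -0.0279, 0.2561]
tcp [ 0.4945 -0.0279  0.2561] yaw 0.001 z [ 0.006 -0.002 -1.   ] t 6.02 F [ 1.  -0.2 -0.2] dp [-0.0349  0.0817  0.3062] row>=3.8 turnz 0.0002
egg [327. 194.] 420 [ 0.4769 -0.0682  0.042 ]
egg [319. 213.] 527 [ 0.4774 -0.0682  0.0414]
egg [225. 214.] 376 [0.478  0.0203 0.0413]
```

```bash
python3 -m crank '[{"dp":[-0.017,0.042,0.03],"delta_rot":[0,0,0],"fingers":0.7},{"dp":[-0.016,0.04,0.05],"delta_rot":[0,0,0],"fingers":0.7},{"dp":[0,0,0.08],"delta_rot":[0,0,0],"fingers":0.7},{"dp":[0,0,0.08],"delta_rot":[0,0,0],"fingers":0.7},{"dp":[0,0,0.05],"delta_rot":[0,0,0],"fingers":0.7},{"dp":[0,0,0.014],"delta_rot":[0,0,0],"fingers":0.7},{"dp":[0,0,0],"delta_rot":[0,0,0],"fingers":-1},{"dp":[0,0,0],"delta_rot":[0,0,0],"fingers":-1},{"dp":[0,0,0],"delta_rot":[0,0,0],"fingers":-1},{"dp":[0,0,0],"delta_rot":[0,0,0],"fingers":-1},{"dp":[0,0,0],"delta_rot":[0,0,0],"fingers":-1}]'
python3 -c "
from m0 import *
plan(.599,.300,.245,0)"
```

```text
t: 6.98
tcp_pos: [0.4801, -0.0679, 0.1039]
tool_rot: [1.0, 0.001, 0.003, 0.001]
force: [1.4, -4.8, 5.9]
finger_gap: 0.612
gripper_force: 31.7
tcp [ 0.4801 -0.0679  0.1039] yaw 0.002 z [ 0.007 -0.003 -1.   ] t 6.98 F [ 1.4 -4.8  5.9] dp [ 0.2409 -0.7346 -0.2828] row>=9.9 turnz 0.0003
```

```bash
python3 -m crank '[{"dp":[0,0,-0.07],"delta_rot":[0,0,0],"fingers":-1},{"dp":[0,0,-0.07],"delta_rot":[0,0,0],"fingers":-1},{"dp":[0,0,-0.07],"delta_rot":[0,0,0],"fingers":-1},{"dp":[0,0,-0.07],"delta_rot":[0,0,0],"fingers":-1},{"dp":[0,-0.07,0],"delta_rot":[0,0,0],"fingers":-1},{"dp":[0,-0.08,0],"delta_rot":[0,0,0],"fingers":-1},{"dp":[0,-0.08,0],"delta_rot":[0,0,0],"fingers":-1},{"dp":[0,-0.08,0],"delta_rot":[0,0,0],"fingers":-1},{"dp":[0,-0.08,0],"delta_rot":[0,0,0],"fingers":-1},{"dp":[0,-0.08,0],"delta_rot":[0,0,0],"fingers":-1},{"dp":[0,-0.08,0],"delta_rot":[0,0,0],"fingers":-1},{"dp":[0,-0.08,0],"delta_rot":[0,0,0],"fingers":-1}]' | head -2
python3 -m crank '[{"dp":[0,-0.08,0],"delta_rot":[0,0,0],"fingers":-1},{"dp":[0,-0.07,0],"delta_rot":[0,0,0],"fingers":-1},{"dp":[0,0,0],"delta_rot":[0,0,-0.0137],"fingers":-1},{"dp":[0,0,0],"delta_rot":[0,0,0],"fingers":-1}]' | head -2
python3 -c "
from m0 import *
plan(.480,.326,.167,0.086)"
```

```text
t: 7.98
tcp_pos: [0.4758, 0.2505, 0.2423]
t: 8.32
tcp_pos: [0.4757, 0.3255, 0.2421]
tcp [0.4757 0.3255 0.2421] yaw 0.093 z [-0.001  0.    -1.   ] t 8.32 F [-0.6 -0.5 -1. ] dp [ 0.0089 -0.0002  0.1502] row>=1.8 turnz 0.0011
```

```bash
python3 -m crank '[{"dp":[0.006,0,0.05],"delta_rot":[0,0,0],"fingers":-1},{"dp":[0,0,0.05],"delta_rot":[0,0,0],"fingers":-1},{"dp":[0,0,0.05],"delta_rot":[0,0,0],"fingers":-1},{"dp":[0,0,0],"delta_rot":[0,0,0],"fingers":-1},{"dp":[0,0,0],"delta_rot":[0,0,0],"fingers":0.7},{"dp":[0,0,0],"delta_rot":[0,0,0],"fingers":0.7},{"dp":[0,0,0],"delta_rot":[0,0,0],"fingers":0.7},{"dp":[0,0,-0.07],"delta_rot":[0,0,0],"fingers":0.7},{"dp":[0,0,-0.07],"delta_rot":[0,0,0.0137],"fingers":0.7},{"dp":[0,0,-0.01],"delta_rot":[0,0,0],"fingers":0.7}]'
python3 -c "
from m0 import *
plan(.478,.020,.25,0)
m,p,d=snap('side','s3.png'); eggs(m,p,d,(.02,.12))"
```

```text
t: 9.15
tcp_pos: [0.4834, 0.3247, 0.2488]
tool_rot: [1.0, -0.001, 0.006, -0.003]
force: [1.0, -1.5, 0.8]
finger_gap: 0.85
gripper_force: 0.0
tcp [0.4834 0.3247 0.2488] yaw -0.002 z [ 0.012  0.005 -1.   ] t 9.15 F [ 1.  -1.5  0.8] dp [-0.0098  0.6094 -0.0057] row>=7.3 turnz -0.0003
egg [289. 252.] 259 [0.481  0.0197 0.0418]
egg [139. 307.] 297 [0.6017 0.3544 0.068 ]
egg [154. 310.] 136 [0.6027 0.3554 0.0692]
egg [206. 330.] 613 [0.4653 0.3413 0.0677]
```

```bash
python3 -m crank '[{"dp":[0,0.076,0],"delta_rot":[0,0,0],"fingers":0.7},{"dp":[0,0.076,0],"delta_rot":[0,0,0],"fingers":0.7},{"dp":[0,0.076,0],"delta_rot":[0,0,0],"fingers":0.7},{"dp":[0,0.076,0],"delta_rot":[0,0,0],"fingers":0.7},{"dp":[-0.003,0.076,0],"delta_rot":[0,0,0],"fingers":0.7},{"dp":[-0.003,0.076,0],"delta_rot":[0,0,0],"fingers":0.7},{"dp":[-0.003,0.076,0],"delta_rot":[0,0,0],"fingers":0.7},{"dp":[0,0.075,0],"delta_rot":[0,0,0],"fingers":0.7},{"dp":[0,0,0.04],"delta_rot":[0,0,0],"fingers":0.7}]' |head -2
python3 -c "
from m0 import *
plan(.478,.020,.103,0)
m,p,d=snap('wrist'); eggs(m,p,d)"
```

```text
t: 9.95
tcp_pos: [0.4792, 0.0138, 0.2246]
tcp [0.4792 0.0138 0.2246] yaw -0.004 z [ 0.01  -0.004 -1.   ] t 9.95 F [ 1.4  0.1 -0.2] dp [-0.0048 -0.0134  0.2432] row>=2.9 turnz -0.0007
egg [264. 182.] 250 [0.4778 0.0205 0.0418]
egg [285. 182.] 67 [0.4773 0.0193 0.0417]
egg [269. 211.] 1531 [0.4779 0.0205 0.0415]
```

```bash
python3 -m crank '[{"dp":[-0.003,-0.013,0.07],"delta_rot":[0,0,0],"fingers":0.7},{"dp":[0,0,0.08],"delta_rot":[0,0,0],"fingers":0.7},{"dp":[0,0,0.07],"delta_rot":[0,0,0],"fingers":0.7},{"dp":[0,0,0.023],"delta_rot":[0,0,0],"fingers":0.7},{"dp":[0,0,0],"delta_rot":[0,0,0],"fingers":-1},{"dp":[0,0,0],"delta_rot":[0,0,0],"fingers":-1},{"dp":[0,0,0],"delta_rot":[0,0,0],"fingers":-1},{"dp":[0,0,0],"delta_rot":[0,0,0],"fingers":-1},{"dp":[0,0,0],"delta_rot":[0,0,0],"fingers":-1},{"dp":[0,0,-0.07],"delta_rot":[0,0,0],"fingers":-1},{"dp":[0,0,-0.07],"delta_rot":[0,0,0],"fingers":-1},{"dp":[0,0,-0.07],"delta_rot":[0,0,0],"fingers":-1}]'
python3 -c "
from m0 import *
plan(.603,.306,.245,0)
m,p,d=snap('side'); eggs(m,p,d,(.02,.2))"
```

```text
t: 11.0
tcp_pos: [0.4741, 0.0271, 0.2071]
tool_rot: [1.0, 0.001, -0.001, -0.0]
force: [0.8, 0.8, -0.7]
finger_gap: 0.614
gripper_force: 32.3
tcp [0.4741 0.0271 0.2071] yaw 0.002 z [-0.001  0.    -1.   ] t 11.00 F [ 0.8  0.8 -0.7] dp [ 0.259  -0.5574 -0.0759] row>=7.5 turnz 0.0003
egg [293. 213.] 132 [0.4803 0.0268 0.1488]
egg [134. 314.] 335 [0.6035 0.3756 0.0618]
egg [204. 329.] 679 [0.4704 0.3424 0.0678]
```

```bash
cat >> m0.py <<'E'
def grip(m,p,d,zr=(.1,.3)):
    W=wmap(m,d); q=p.astype(int); k=(q[:,:,0]>q[:,:,1]+60)&(q[:,:,0]>q[:,:,2]+60)&(q[:,:,1]<q[:,:,0]*.35)
    Q=W[k]; Q=Q[(Q[:,2]>zr[0])&(Q[:,2]<zr[1])&(Q[:,0]<.72)]
    if len(Q)<20: return print("no grip",len(Q))
    t=np.percentile(Q[:,2],90); T=Q[Q[:,2]>t-.006]
    r=cv2.minAreaRect((T[:,:2]*1000).astype(np.float32)); print("grip n",len(T),"top %.4f"%t,"rect mm",np.round(r[0],1),np.round(r[1],1),round(r[2],1),"med",np.median(T,0).round(4),"polyfit yaw %.3f"%-np.polyfit(T[:,1],T[:,0],1)[0])
E
python3 - <<'E'
from m0 import *
m,p,d=snap("side","s4.png"); grip(m,p,d); eggs(m,p,d,(.02,.2))
q=cv2.imread("pics/side0.png"); grip(m,q[:,:,::-1].copy(),np.load("pics/side0.npy"))
a=cv2.imread("pics/s4.png")[230:420,50:330]; b=q[230:420,50:330]
cv2.imwrite("pics/cmp.png",cv2.resize(np.hstack([b,a]),None,fx=1.4,fy=1.4))
E
```

```text
grip n 99 top 0.1715 rect mm [543.1 331.9] [10.2 62.3] 4.5 med [0.5419 0.3367 0.1706] polyfit yaw 0.075
egg [216. 193.] 63 [ 0.7534 -0.0671  0.1115]
egg [185. 198.] 63 [0.8014 0.0093 0.1178]
egg [292. 211.] 130 [0.4847 0.0265 0.1557]
egg [134. 314.] 335 [0.6035 0.3756 0.0617]
egg [204. 329.] 682 [0.4703 0.3425 0.0677]
grip n 102 top 0.1712 rect mm [542.7 331.8] [10.4 65.3] 6.7 med [0.5416 0.338  0.1704] polyfit yaw 0.080
```

View pics/cmp.png

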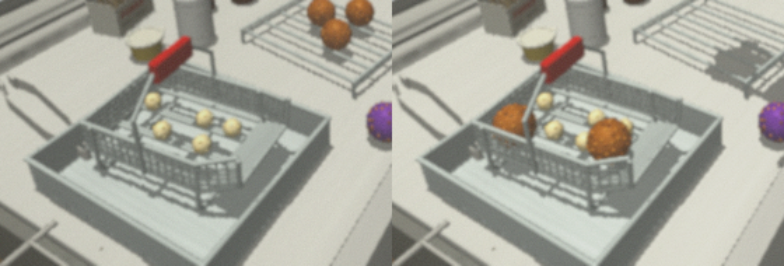

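The basket has not moved. Egg 1 rolled to the far side of the basket, which leaves room for egg 3 at the back right.

```bash
python3 -m crank '[{"dp":[0.05,-0.03,-0.05],"delta_rot":[0,0,0],"fingers":-1},{"dp":[0.05,-0.055,-0.026],"delta_rot":[0,0,0],"fingers":-1},{"dp":[0.05,-0.06,0],"delta_rot":[0,0,0],"fingers":-1},{"dp":[0.05,-0.06,0],"delta_rot":[0,0,0],"fingers":-1},{"dp":[0.05,-0.06,0],"delta_rot":[0,0,0],"fingers":-1},{"dp":[0.008,-0.078,0],"delta_rot":[0,0,0],"fingers":-1},{"dp":[0,-0.078,0],"delta_rot":[0,0,0],"fingers":-1},{"dp":[0,-0.078,0],"delta_rot":[0,0,0],"fingers":-1},{"dp":[0,-0.067,0],"delta_rot":[0,0,0],"fingers":-1},{"dp":[0,0,0],"delta_rot":[0,0,-0.0137],"fingers":-1},{"dp":[0,0,0],"delta_rot":[0,0,0],"fingers":-1}]' |head -2
python3 -c "
from m0 import *
plan(.603,.311,.17,0.086)"
```

```text
t: 12.02
tcp_pos: [0.6017, 0.3125, 0.2428]
tcp [0.6017 0.3125 0.2428] yaw 0.094 z [-0.001 -0.    -1.   ] t 12.02 F [-0.3 -0.7 -1.5] dp [0.0024 0.0031 0.1456] row>=1.8 turnz 0.0012
```

```bash
python3 -m crank '[{"dp":[0.002,0.004,0.05],"delta_rot":[0,0,0],"fingers":-1},{"dp":[0,0,0.05],"delta_rot":[0,0,0],"fingers":-1},{"dp":[0,0,0.045],"delta_rot":[0,0,0],"fingers":-1},{"dp":[0,0,0],"delta_rot":[0,0,0],"fingers":-1},{"dp":[0,0,0],"delta_rot":[0,0,0],"fingers":0.7},{"dp":[0,0,0],"delta_rot":[0,0,0],"fingers":0.7},{"dp":[0,0,0],"delta_rot":[0,0,0],"fingers":0.7},{"dp":[0,0,-0.07],"delta_rot":[0,0,0],"fingers":0.7},{"dp":[0,0,-0.08],"delta_rot":[0,0,0],"fingers":1},{"dp":[0,0,-0.08],"delta_rot":[0,0,0],"fingers":1},{"dp":[0,0,-0.05],"delta_rot":[0,0,0],"fingers":1}]'
python3 -m crank '[{"dp":[0,0,0],"delta_rot":[0,0,-0.0192],"fingers":1},{"dp":[0,0,0],"delta_rot":[0,0,-0.0192],"fingers":1},{"dp":[0,0,0],"delta_rot":[0,0,-0.0192],"fingers":1},{"dp":[0,0,0],"delta_rot":[0,0,-0.0192],"fingers":1},{"dp":[0,0,0],"delta_rot":[0,0,-0.0192],"fingers":1},{"dp":[0,0,0],"delta_rot":[0,0,-0.0192],"fingers":1},{"dp":[0,0,0],"delta_rot":[0,0,-0.0192],"fingers":1},{"dp":[0,0,0],"delta_rot":[0,0,-0.0192],"fingers":1},{"dp":[0,0,0],"delta_rot":[0,0,-0.0192],"fingers":1},{"dp":[0,0,0],"delta_rot":[0,0,-0.0192],"fingers":1},{"dp":[0,0,0],"delta_rot":[0,0,-0.0192],"fingers":1},{"dp":[0,0,0],"delta_rot":[0,0,-0.0192],"fingers":1}]' |head -2
python3 -c "
from m0 import *
plan(.542,.331,.28,0.086+np.pi/2)
for c in ('side','wrist'):
  m,p,d=snap(c,c+'5.png'); grip(m,p,d); eggs(m,p,d,(.02,.12))"
```

```text
t: 12.93
tcp_pos: [0.6061, 0.3081, 0.3176]
tool_rot: [0.999, 0.043, 0.005, -0.001]
force: [1.0, 0.7, 0.8]
finger_gap: 0.999
gripper_force: 0.0
t: 13.93
tcp_pos: [0.6049, 0.3076, 0.313]
tcp [0.6049 0.3076 0.313 ] yaw 1.540 z [ 0.003  0.001 -1.   ] t 13.93 F [ 0.3 -0.2  0.2] dp [ 0.0428 -0.1273  0.0657] row>=1.8 turnz -0.0185
no grip 0
egg [191. 300.] 531 [0.5507 0.2874 0.0613]
egg [134. 314.] 338 [0.6033 0.3752 0.062 ]
egg [204. 329.] 659 [0.4703 0.3424 0.0678]
no grip 1
egg [276. 111.] 1892 [0.6004 0.3756 0.0627]
egg [133. 153.] 1868 [0.468  0.3433 0.0691]
egg [225. 202.] 1390 [0.5485 0.2876 0.0629]
```

```bash
python3 -m crank '[{"dp":[0.02,-0.065,0],"delta_rot":[0,0,0],"fingers":1},{"dp":[0.02,-0.062,0],"delta_rot":[0,0,0],"fingers":1},{"dp":[0,0,0],"delta_rot":[0,0,-0.0185],"fingers":1},{"dp":[0,0,0],"delta_rot":[0,0,0],"fingers":1}]' |head -2
python3 -c "
from m0 import *
plan(.542,.331,.21,0.086+np.pi/2)
for c in ('side','wrist'):
  m,p,d=snap(c,c+'6.png'); grip(m,p,d)"
```

```text
t: 14.37
tcp_pos: [0.5403, 0.3306, 0.3122]
tcp [0.5403 0.3306 0.3122] yaw 1.652 z [ 0.001  0.    -1.   ] t 14.37 F [ 0.1 -0.6 -0.6] dp [0.0004 0.0032 0.2044] row>=2.5 turnz -0.0007
no grip 0
no grip 0
```

View pics/wrist6.png

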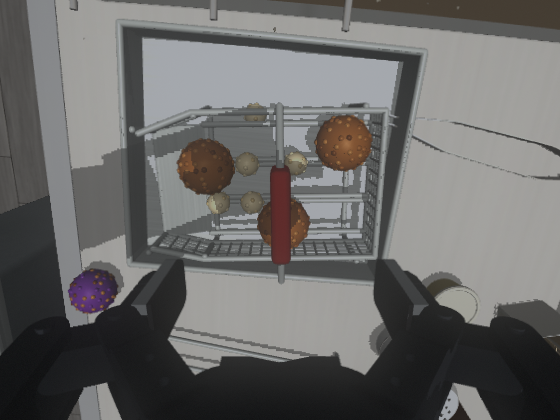

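The red grip is centred below the tool at (281,167) to (281,264) px, and all three eggs and five lumps are in the basket. Next is the descent and grip.

```bash
python3 -c "
from m0 import *
m=manip.camera_model('wrist'); print(onz(m,281,167,.171),onz(m,281,264,.171))"
python3 -m crank '[{"dp":[0,0.002,0.07],"delta_rot":[0,0,0],"fingers":1},{"dp":[0,0.001,0.07],"delta_rot":[0,0,0],"fingers":1},{"dp":[0,0,0.045],"delta_rot":[0,0,0],"fingers":1},{"dp":[0,0,0.015],"delta_rot":[0,0,0],"fingers":1},{"dp":[0,0,0],"delta_rot":[0,0,0],"fingers":-1},{"dp":[0,0,0],"delta_rot":[0,0,0],"fingers":-1},{"dp":[0,0,0],"delta_rot":[0,0,0],"fingers":-1},{"dp":[0,0,0],"delta_rot":[0,0,0],"fingers":-1},{"dp":[0,0,0],"delta_rot":[0,0,0],"fingers":-1},{"dp":[0,0,0],"delta_rot":[0,0,0],"fingers":-1},{"dp":[0,0,0],"delta_rot":[0,0,0],"fingers":-1}]' 100
python3 -c "
from m0 import *
plan(.525,.335,.235,0.086+np.pi/2)"
```

```text
[0.54031905 0.36589218 0.171     ] [0.54574233 0.29484387 0.171     ]
t: 15.38
tcp_pos: [0.5435, 0.3302, 0.2121]
tool_rot: [0.678, 0.735, 0.001, 0.0]
force: [-1.0, -0.6, 3.9]
finger_gap: 0.149
gripper_force: 97.4
tcp [0.5435 0.3302 0.2121] yaw 1.651 z [ 0.001  0.001 -1.   ] t 15.38 F [-1.  -0.6  3.9] dp [ 0.0125 -0.036  -0.0459] row>=0.7 turnz -0.0009
```

```bash
python3 -m crank '[{"dp":[0,0,-0.02],"delta_rot":[0,0,0],"fingers":-1},{"dp":[0,0,-0.03],"delta_rot":[0,0,0],"fingers":-1},{"dp":[0.02,0,0],"delta_rot":[0,0,0],"fingers":-1},{"dp":[0,0,0],"delta_rot":[0,0,0],"fingers":-1}]'
python3 -c "
from m0 import *
m,p,d=snap('side','s7.png'); eggs(m,p,d,(.02,.2))"
python3 -m crank '[{"dp":[0.025,0,0],"delta_rot":[0,0,0],"fingers":-1},{"dp":[-0.05,0,0],"delta_rot":[0,0,0],"fingers":-1},{"dp":[0.05,0,0],"delta_rot":[0,0,0],"fingers":-1},{"dp":[-0.05,0,0],"delta_rot":[0,0,0],"fingers":-1},{"dp":[0.05,0,0],"delta_rot":[0,0,0],"fingers":-1},{"dp":[-0.05,0,0],"delta_rot":[0,0,0],"fingers":-1},{"dp":[0.05,0,0],"delta_rot":[0,0,0],"fingers":-1},{"dp":[-0.05,0,0],"delta_rot":[0,0,0],"fingers":-1},{"dp":[0.05,0,0],"delta_rot":[0,0,0],"fingers":-1},{"dp":[-0.05,0,0],"delta_rot":[0,0,0],"fingers":-1},{"dp":[0.025,0,0],"delta_rot":[0,0,0],"fingers":-1},{"dp":[0,0,0],"delta_rot":[0,0,0],"fingers":-1}]'
python3 - <<'E'
from m0 import *
m,p,d=snap('side','s8.png'); eggs(m,p,d,(.02,.2))
m,w,d=snap('wrist','w8.png')
a=cv2.resize(p[230:420,50:330],(560,380)); cv2.imwrite("pics/c8.png",np.vstack([a[:,:,::-1],w[60:280,:,::-1]]))
E
```

```text
t: 15.72
tcp_pos: [0.5427, 0.3418, 0.2363]
tool_rot: [0.678, 0.735, 0.002, -0.0]
force: [0.6, -0.3, -3.6]
finger_gap: 0.15
gripper_force: 97.8
egg [187. 198.] 150 [0.8014 0.01   0.1178]
egg [185. 293.] 575 [0.5516 0.2995 0.0855]
egg [126. 308.] 307 [0.6014 0.3871 0.0861]
egg [204. 319.] 721 [0.4702 0.3388 0.0887]
t: 16.77
tcp_pos: [0.5419, 0.3413, 0.2347]
tool_rot: [0.678, 0.735, -0.0, -0.001]
force: [-0.5, 0.0, -7.2]
finger_gap: 0.145
gripper_force: 101.5
egg [215. 193.] 68 [ 0.7524 -0.0657  0.1096]
egg [187. 198.] 146 [0.8014 0.0092 0.1186]
egg [152. 295.] 381 [0.6094 0.338  0.0897]
egg [185. 296.] 564 [0.5503 0.302  0.0825]
egg [138. 290.] 81 [0.6086 0.3378 0.0891]
egg [205. 321.] 686 [0.471  0.3377 0.0845]
```

View pics/c8.png

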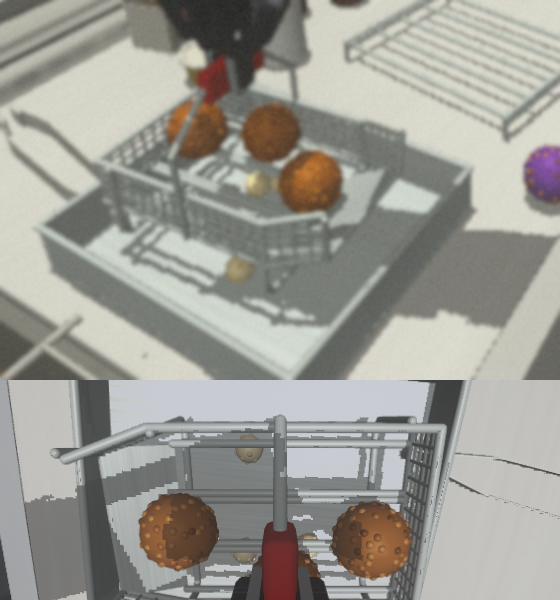

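Some lumps are down; at least one cream lump still shows at basket-floor level, at (258,183) px. I'll shake harder and measure the lump heights.

```bash
cat >> m0.py <<'E'
def lumps(m,p,d):
    W=wmap(m,d); h=cv2.cvtColor(p,cv2.COLOR_RGB2HSV); k=cv2.inRange(h,(16,45,70),(34,200,255))
    n,l,s,c=cv2.connectedComponentsWithStats(k)
    for i in range(1,n):
        P=W[l==i]; P=P[np.isfinite(P[:,0])]
        if len(P)<12: continue
        q=np.median(P,0)
        if .35<q[0]<.7 and .2<q[1]<.5: print("lump",c[i].round(),s[i,4],q.round(3),"top %.3f"%np.percentile(P[:,2],90))
E
python3 -m crank '[{"dp":[0.04,0,0],"delta_rot":[0,0,0],"fingers":-1},{"dp":[-0.08,0,0],"delta_rot":[0,0,0],"fingers":-1},{"dp":[0.08,0,0],"delta_rot":[0,0,0],"fingers":-1},{"dp":[-0.08,0,0],"delta_rot":[0,0,0],"fingers":-1},{"dp":[0.08,0,0],"delta_rot":[0,0,0],"fingers":-1},{"dp":[-0.08,0,0],"delta_rot":[0,0,0],"fingers":-1},{"dp":[0.08,0,0],"delta_rot":[0,0,0],"fingers":-1},{"dp":[-0.08,0,0],"delta_rot":[0,0,0],"fingers":-1},{"dp":[0.08,0,0],"delta_rot":[0,0,0],"fingers":-1},{"dp":[-0.08,0,0],"delta_rot":[0,0,0],"fingers":-1},{"dp":[0.04,0,0],"delta_rot":[0,0,0],"fingers":-1},{"dp":[0,0,0],"delta_rot":[0,0,0],"fingers":-1}]'
python3 - <<'E'
from m0 import *
for n in ("side","wrist"):
    m,p,d=snap(n,n+'9.png'); print(n); eggs(m,p,d,(.02,.2)); lumps(m,p,d)
E
```

```text
t: 17.87
tcp_pos: [0.542, 0.3413, 0.2352]
tool_rot: [0.678, 0.735, 0.0, -0.001]
force: [0.8, 1.2, -3.1]
finger_gap: 0.145
gripper_force: 103.4
side
egg [215. 194.] 66 [ 0.753  -0.0668  0.1112]
egg [187. 198.] 154 [0.8007 0.0099 0.1184]
egg [166. 298.] 1187 [0.5642 0.3306 0.0913]
egg [207. 311.] 646 [0.4885 0.3117 0.078 ]
lump [166. 168.] 14 [0.508 0.339 0.356] top 0.359
lump [152. 172.] 20 [0.513 0.36  0.356] top 0.358
lump [138. 173.] 14 [0.528 0.373 0.356] top 0.359
lump [146. 173.] 12 [0.518 0.366 0.356] top 0.358
lump [191. 307.] 12 [0.522 0.316 0.079] top 0.088
lump [189. 319.] 89 [0.547 0.301 0.026] top 0.074
lump [176. 325.] 40 [0.567 0.319 0.018] top 0.023
lump [209. 327.] 13 [0.477 0.325 0.059] top 0.066
lump [167. 367.] 60 [0.507 0.404 0.019] top 0.023
wrist
egg [363. 246.] 3692 [0.6058 0.3203 0.0797]
egg [205. 247.] 3429 [0.4868 0.311  0.0799]
egg [308. 238.] 557 [0.546  0.3135 0.0819]
egg [256. 236.] 232 [0.5494 0.3174 0.0844]
lump [248. 128.] 532 [0.51  0.396 0.027] top 0.029
lump [312. 220.] 148 [0.574 0.318 0.023] top 0.027
lump [245. 228.] 289 [0.512 0.306 0.026] top 0.029
```

```bash
python3 -m crank '[{"dp":[0.04,0,0],"delta_rot":[0,0,0],"fingers":-1},{"dp":[-0.08,0,0],"delta_rot":[0,0,0],"fingers":-1},{"dp":[0.08,0,0],"delta_rot":[0,0,0],"fingers":-1},{"dp":[-0.08,0,0],"delta_rot":[0,0,0],"fingers":-1},{"dp":[0.08,0,0],"delta_rot":[0,0,0],"fingers":-1},{"dp":[-0.08,0,0],"delta_rot":[0,0,0],"fingers":-1},{"dp":[0.08,0,0],"delta_rot":[0,0,0],"fingers":-1},{"dp":[-0.08,0,0],"delta_rot":[0,0,0],"fingers":-1},{"dp":[0.08,0,0],"delta_rot":[0,0,0],"fingers":-1},{"dp":[-0.08,0,0],"delta_rot":[0,0,0],"fingers":-1},{"dp":[0.04,0,0],"delta_rot":[0,0,0],"fingers":-1},{"dp":[0,0,0],"delta_rot":[0,0,0],"fingers":-1}]' | head -2
python3 -m crank '[{"dp":[0,0,-0.03],"delta_rot":[0,0,0],"fingers":-1},{"dp":[0,0,-0.05],"delta_rot":[0,0,0],"fingers":-1},{"dp":[0,0,-0.05],"delta_rot":[0,0,0],"fingers":-1},{"dp":[0,0,-0.05],"delta_rot":[0,0,0],"fingers":-1},{"dp":[0,0,0],"delta_rot":[0,0,0],"fingers":-1},{"dp":[0,0,0],"delta_rot":[0,0,0],"fingers":-1}]'
python3 - <<'E'
from m0 import *
I=[]
for n in ("side","wrist"):
    m,p,d=snap(n,n+'10.png'); print(n); eggs(m,p,d,(.02,.3)); lumps(m,p,d); I.append(p)
p,w=I; a=cv2.resize(p[180:400,60:340],(560,440)); cv2.imwrite("pics/c10.png",np.vstack([a[:,:,::-1],w[60:220,:,::-1]]))
E
```

```text
t: 18.97
tcp_pos: [0.5424, 0.3407, 0.2356]
t: 19.47
tcp_pos: [0.5431, 0.3401, 0.3271]
tool_rot: [0.678, 0.735, 0.002, 0.001]
force: [-1.1, 0.7, -4.0]
finger_gap: 0.144
gripper_force: 102.7
side
egg [215. 193.] 71 [ 0.7534 -0.0666  0.1109]
egg [187. 198.] 151 [0.8016 0.0101 0.1179]
egg [172. 262.] 1998 [0.5481 0.3258 0.1735]
lump [151. 105.] 23 [0.51  0.345 0.447] top 0.448
lump [149. 270.] 18 [0.697 0.256 0.067] top 0.153
lump [210. 282.] 16 [0.467 0.321 0.156] top 0.161
lump [214. 316.] 105 [0.516 0.267 0.022] top 0.027
lump [192. 322.] 76 [0.544 0.302 0.021] top 0.026
lump [177. 321.] 51 [0.569 0.316 0.025] top 0.028
lump [205. 330.] 113 [0.508 0.304 0.022] top 0.027
lump [169. 364.] 152 [0.507 0.399 0.023] top 0.028
wrist
egg [367. 239.] 3494 [0.6069 0.3251 0.1677]
egg [213. 238.] 4021 [0.4886 0.3161 0.1677]
egg [304. 234.] 269 [0.5393 0.3208 0.1681]
lump [256. 122.] 291 [0.51  0.396 0.027] top 0.029
lump [249. 206.] 85 [0.508 0.298 0.028] top 0.029
lump [303. 205.] 37 [0.571 0.304 0.027] top 0.029
```

View pics/c10.png

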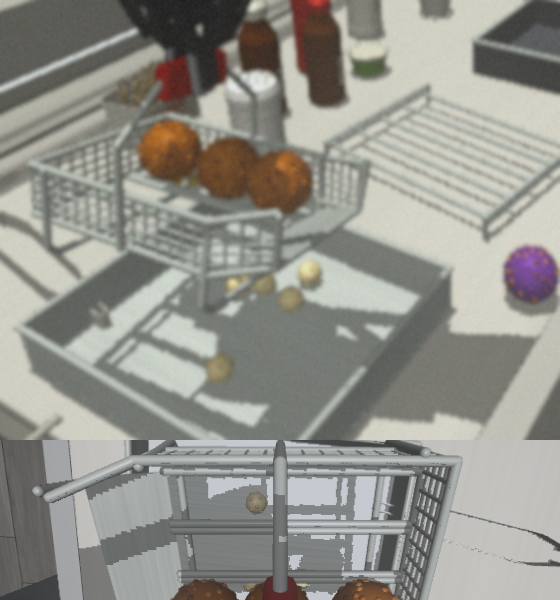

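All five lumps lie in the tray at z of about 0.02: (.516,.267), (.544,.302), (.569,.316), (.508,.304) and (.507,.399). The three eggs are in the lifted basket, so I'll carry it to the pan, gently ramped.

```bash
python3 -m crank '[{"dp":[0,0,0],"delta_rot":[0,0,0.0128],"fingers":-1},{"dp":[-0.02,0,0],"delta_rot":[0,0,0],"fingers":-1},{"dp":[-0.04,0,0],"delta_rot":[0,0,0],"fingers":-1},{"dp":[-0.06,0,0],"delta_rot":[0,0,0],"fingers":-1},{"dp":[-0.06,0,0],"delta_rot":[0,0,0],"fingers":-1},{"dp":[-0.06,0,0],"delta_rot":[0,0,0],"fingers":-1},{"dp":[-0.06,0,0],"delta_rot":[0,0,0],"fingers":-1},{"dp":[-0.06,0,0],"delta_rot":[0,0,0],"fingers":-1},{"dp":[-0.06,0,0],"delta_rot":[0,0,0],"fingers":-1},{"dp":[-0.06,0,0],"delta_rot":[0,0,0],"fingers":-1},{"dp":[-0.06,0,0],"delta_rot":[0,0,0],"fingers":-1},{"dp":[-0.06,0,0],"delta_rot":[0,0,0],"fingers":-1}]' | head -2
python3 -m crank '[{"dp":[-0.06,0,0],"delta_rot":[0,0,0],"fingers":-1},{"dp":[-0.06,0,0],"delta_rot":[0,0,0],"fingers":-1},{"dp":[-0.06,0,0],"delta_rot":[0,0,0],"fingers":-1},{"dp":[-0.06,0,0],"delta_rot":[0,0,0],"fingers":-1},{"dp":[-0.06,0,0],"delta_rot":[0,0,0],"fingers":-1},{"dp":[-0.06,0,0],"delta_rot":[0,0,0],"fingers":-1},{"dp":[-0.06,0,0],"delta_rot":[0,0,0],"fingers":-1},{"dp":[-0.06,0,0],"delta_rot":[0,0,0],"fingers":-1},{"dp":[-0.06,0,0],"delta_rot":[0,0,0],"fingers":-1},{"dp":[-0.06,0,0],"delta_rot":[0,0,0],"fingers":-1},{"dp":[-0.04,0,0],"delta_rot":[0,0,0],"fingers":-1},{"dp":[-0.02,0,0],"delta_rot":[0,0,0],"fingers":-1}]'
python3 -c "
from m0 import *
plan(.545,-.346,.29,np.pi/2)
m,p,d=snap('scene','sc11.png'); eggs(m,p,d,(.02,.3))
plan(.545,-.346,.29,np.pi/2)"
```

```text
t: 20.57
tcp_pos: [0.5412, 0.038, 0.3242]
t: 21.57
tcp_pos: [0.5412, -0.2934, 0.324]
tool_rot: [0.708, 0.707, -0.001, -0.001]
force: [-0.1, 0.4, -4.4]
finger_gap: 0.142
gripper_force: 102.8
tcp [ 0.5412 -0.2934  0.324 ] yaw 1.570 z [-0.002 -0.    -1.   ] t 21.57 F [-0.1  0.4 -4.4] dp [-0.1052  0.0078  0.0679] row>=1.5 turnz -0.0002
egg [311. 160.] 217 [0.7974 0.0094 0.117 ]
egg [327. 176.] 236 [ 0.7481 -0.0654  0.1094]
egg [388. 226.] 1093 [ 0.5041 -0.3157  0.1788]
tcp [ 0.5414 -0.294   0.3241] yaw 1.569 z [-0.002 -0.001 -1.   ] t 21.62 F [ 0.7 -1.6 -3.9] dp [-0.104   0.0075  0.0682] row>=1.5 turnz -0.0003
```

View pics/sc11.png

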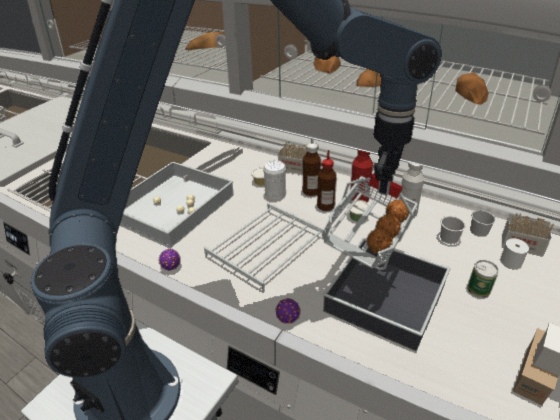

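The scene shows five lumps in the tray around (180,203) px and the three eggs in the basket over the rear left of the pan. Now positioning and pouring.

```bash
python3 -m crank '[{"dp":[-0.03,0.004,0.01],"delta_rot":[0,0,0],"fingers":-1},{"dp":[-0.04,0.004,0.03],"delta_rot":[0,0,0],"fingers":-1},{"dp":[-0.034,0,0.028],"delta_rot":[0,0,0],"fingers":-1},{"dp":[0,0,0],"delta_rot":[0,0,0],"fingers":-1},{"dp":[0,0,0],"delta_rot":[-0.0095,0,0],"fingers":-1},{"dp":[0,0,0],"delta_rot":[-0.0095,0,0],"fingers":-1},{"dp":[0,0,0],"delta_rot":[-0.0095,0,0],"fingers":-1},{"dp":[0,0,0],"delta_rot":[-0.0095,0,0],"fingers":-1},{"dp":[0,0,0],"delta_rot":[-0.0095,0,0],"fingers":-1}]'
python3 -c "
from m0 import *
plan(.545,-.346,.29,np.pi/2)
m,p,d=snap('scene','sc12.png'); eggs(m,p,d,(.02,.3)); grip(m,p,d)"
```

```text
t: 22.37
tcp_pos: [0.5463, -0.3402, 0.2912]
tool_rot: [0.698, 0.7, 0.106, 0.105]
force: [-0.1, 0.5, -5.0]
finger_gap: 0.149
gripper_force: 102.8
tcp [ 0.5463 -0.3402  0.2912] yaw 1.573 z [ 0.295  0.002 -0.956] t 22.37 F [-0.1  0.5 -5. ] dp [-0.0115 -0.0032  0.0016] row>=0.1 turnz 0.0004
egg [319. 171.] 652 [ 0.7567 -0.0319  0.1126]
egg [410. 236.] 1148 [ 0.541  -0.3623  0.1482]
grip n 41 top 0.2511 rect mm [ 556.  -341.1] [11.8 63.8] 6.2 med [ 0.5572 -0.3557  0.2481] polyfit yaw 0.066
```

Tilt is correct so far: fingers lean outward and the spout is going down. Continuing.

```bash
python3 -m crank '[{"dp":[-0.006,0,0],"delta_rot":[-0.007,0,0],"fingers":-1},{"dp":[-0.005,0,0],"delta_rot":[-0.007,0,0],"fingers":-1},{"dp":[0,0,0],"delta_rot":[-0.007,0,0],"fingers":-1},{"dp":[0,0,0],"delta_rot":[-0.007,0,0],"fingers":-1},{"dp":[0,0,0],"delta_rot":[-0.007,0,0],"fingers":-1},{"dp":[0,0,0],"delta_rot":[-0.007,0,0],"fingers":-1},{"dp":[0,0,0],"delta_rot":[-0.007,0,0],"fingers":-1},{"dp":[0,0,0],"delta_rot":[0,0,0],"fingers":-1},{"dp":[0,0,0],"delta_rot":[0,0,0],"fingers":-1},{"dp":[0,0,0],"delta_rot":[0,0,0],"fingers":-1},{"dp":[0,0,0],"delta_rot":[0,0,0],"fingers":-1},{"dp":[0,0,0],"delta_rot":[0,0,0],"fingers":-1}]'
python3 -c "
from m0 import *
plan(.545,-.346,.29,np.pi/2)
m,p,d=snap('scene','sc13.png'); eggs(m,p,d,(.0,.3))"
```

```text
t: 23.42
tcp_pos: [0.547, -0.3474, 0.2921]
tool_rot: [0.674, 0.675, 0.211, 0.211]
force: [-0.5, -0.4, -2.7]
finger_gap: 0.146
gripper_force: 103.0
tcp [ 0.547  -0.3474  0.2921] yaw 1.572 z [ 0.57  -0.    -0.822] t 23.42 F [-0.5 -0.4 -2.7] dp [ 0.0029 -0.0057  0.0012] row>=0.1 turnz 0.0002
egg [319. 171.] 641 [ 0.7574 -0.0309  0.1131]
egg [406. 249.] 815 [ 0.5307 -0.3606  0.1192]
egg [389. 294.] 450 [ 0.4719 -0.356   0.0318]
```

View pics/sc13.png

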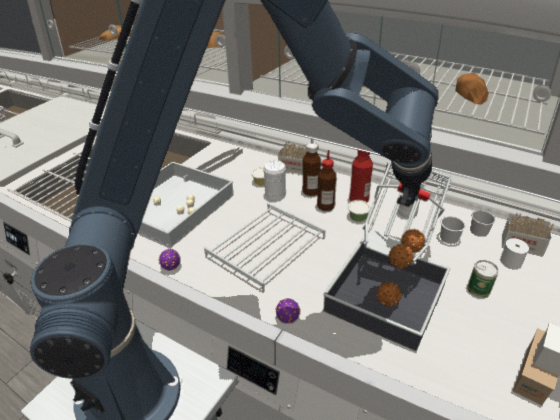

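One egg is in the pan at (389,294) px and two are still in the basket near the spout. I'll wait and tilt a bit more.

```bash
python3 -m crank '[{"dp":[0,0,0],"delta_rot":[-0.006,0,0],"fingers":-1},{"dp":[0,0,0],"delta_rot":[-0.006,0,0],"fingers":-1},{"dp":[0,0,0],"delta_rot":[-0.006,0,0],"fingers":-1},{"dp":[0,0,0],"delta_rot":[0,0,0],"fingers":-1},{"dp":[0,0,0],"delta_rot":[0,0,0],"fingers":-1},{"dp":[0,0,0],"delta_rot":[0,0,0],"fingers":-1},{"dp":[0,0,0],"delta_rot":[0,0,0],"fingers":-1},{"dp":[0,0,0],"delta_rot":[0,0,0],"fingers":-1},{"dp":[0,0,0],"delta_rot":[0,0,0],"fingers":-1},{"dp":[0,0,0],"delta_rot":[0,0,0],"fingers":-1}]'
python3 -c "
from m0 import *
m,p,d=snap('scene','sc14.png'); eggs(m,p,d,(.0,.3))
m,p,d=snap('side','s14.png'); eggs(m,p,d,(.0,.3))"
```

```text
t: 24.3
tcp_pos: [0.5466, -0.3475, 0.2919]
tool_rot: [0.662, 0.662, 0.249, 0.249]
force: [-0.4, 0.3, -1.5]
finger_gap: 0.144
gripper_force: 103.1
egg [318. 172.] 673 [ 0.7562 -0.0318  0.1117]
egg [428. 284.] 442 [ 0.5432 -0.4262  0.0329]
egg [380. 287.] 435 [ 0.4813 -0.3304  0.0321]
egg [381. 309.] 274 [ 0.4077 -0.3569  0.0327]
egg [339. 195.] 356 [ 0.5192 -0.3779  0.0429]
egg [367. 203.] 126 [ 0.4112 -0.3576  0.0327]
```

All three eggs are in the pan at z of about 0.033. I'll right the basket and refine the rack pose.

```bash
python3 -m crank '[{"dp":[0,0,-0.02],"delta_rot":[0.0164,0,0],"fingers":-1},{"dp":[0,0,-0.02],"delta_rot":[0.0164,0,0],"fingers":-1},{"dp":[0,0,-0.02],"delta_rot":[0.0164,0,0],"fingers":-1},{"dp":[0,0,-0.02],"delta_rot":[0.0164,0,0],"fingers":-1},{"dp":[0,0,-0.02],"delta_rot":[0.0164,0,0],"fingers":-1},{"dp":[0,0,-0.02],"delta_rot":[0.0164,0,0],"fingers":-1},{"dp":[0,0,-0.02],"delta_rot":[0.0162,0,0],"fingers":-1},{"dp":[0,0,0],"delta_rot":[0,0,0],"fingers":-1}]'
python3 - <<'E'
from m0 import *
for n in("scene","side"):
    m=manip.camera_model(n); p,d=manip.snapshot(n); W=wmap(m,d).reshape(-1,3)
    P=W[(W[:,2]>.02)&(W[:,2]<.042)&(W[:,0]>.36)&(W[:,0]<.66)&(W[:,1]>-.16)&(W[:,1]<.16)]
    r=cv2.minAreaRect((P[:,:2]*1000).astype(np.float32)); print(n,len(P),r)
    k=cv2.inRange(cv2.cvtColor(p,cv2.COLOR_RGB2HSV),(125,60,20),(160,255,255)) # none
    eggs(m,p,d,(0,.3))
plan(.504,-.007,.30,np.pi/2-.185)
E
```

```text
t: 25.07
tcp_pos: [0.5224, -0.3476, 0.3547]
tool_rot: [0.705, 0.709, 0.009, 0.01]
force: [1.8, -0.0, -2.4]
finger_gap: 0.153
gripper_force: 103.1
scene 1343 ((502.9506530761719, -6.7006072998046875), (207.08303833007812, 260.0902099609375), 80.38298034667969)
egg [311. 160.] 203 [0.7971 0.01   0.1169]
egg [327. 177.] 245 [ 0.7479 -0.0653  0.1087]
egg [428. 282.] 438 [ 0.5499 -0.4262  0.033 ]
egg [380. 287.] 433 [ 0.4813 -0.3306  0.0321]
egg [381. 309.] 267 [ 0.4077 -0.3569  0.0327]
side 1380 ((506.4652099609375, -4.29473876953125), (205.392822265625, 258.2987365722656), 80.81716918945312)
egg [339. 195.] 341 [ 0.5191 -0.3732  0.0433]
egg [367. 203.] 124 [ 0.411  -0.3581  0.033 ]
tcp [ 0.5204 -0.3467  0.3519] yaw 1.575 z [ 0.027  0.003 -1.   ] t 25.17 F [-0.1  0.8 -2. ] dp [ 0.6792 -0.0332  0.1047] row>=8.3 turnz 0.0300
```

```bash
python3 -m crank '[{"dp":[0.03,0,0],"delta_rot":[0.0042,0,0],"fingers":-1},{"dp":[0.07,0,0],"delta_rot":[0,0,0],"fingers":-1},{"dp":[0.08,0,0],"delta_rot":[0,0,0],"fingers":-1},{"dp":[0.08,0,0],"delta_rot":[0,0,0],"fingers":-1},{"dp":[0.08,-0.01,0],"delta_rot":[0,0,0],"fingers":-1},{"dp":[0.08,-0.01,0],"delta_rot":[0,0,0],"fingers":-1},{"dp":[0.08,-0.01,0],"delta_rot":[0,0,0],"fingers":-1},{"dp":[0.08,0,0.02],"delta_rot":[0,0,0],"fingers":-1},{"dp":[0.07,0,0.03],"delta_rot":[0,0,0],"fingers":-1},{"dp":[0.03,0,0.03],"delta_rot":[0,0,0.0137],"fingers":-1},{"dp":[0,0,0],"delta_rot":[0,0,0.0137],"fingers":-1},{"dp":[0,0,0],"delta_rot":[0,0,0],"fingers":-1}]'
python3 - <<'E'
from m0 import *
plan(.504,-.006,.231,np.pi/2-.168)
for n in ("scene","side","wrist"): 
    m,p,d=snap(n,n+"15.png"); print(n); grip(m,p,d); eggs(m,p,d,(0,.06))
E
```

```text
t: 26.17
tcp_pos: [0.5017, -0.0055, 0.3111]
tool_rot: [0.764, 0.645, -0.0, -0.003]
force: [0.4, -0.5, -0.9]
finger_gap: 0.146
gripper_force: 103.0
tcp [ 0.5017 -0.0055  0.3111] yaw 1.401 z [-0.005  0.005 -1.   ] t 26.17 F [ 0.4 -0.5 -0.9] dp [-0.0008  0.0056  0.1602] row>=1.9 turnz -0.0002
scene
grip n 37 top 0.2663 rect mm [492.5 -25. ] [28.9 10.1] 77.8 med [ 0.4926 -0.0236  0.2638] polyfit yaw -0.260
egg [428. 282.] 437 [ 0.5501 -0.4263  0.0328]
egg [380. 287.] 443 [ 0.4814 -0.3305  0.0319]
egg [381. 309.] 278 [ 0.4081 -0.3571  0.0324]
side
no grip 1
egg [339. 193.] 290 [ 0.5257 -0.385   0.0445]
egg [367. 202.] 136 [ 0.4117 -0.3577  0.0327]
wrist
grip n 1226 top 0.2717 rect mm [500.1 -17.3] [39.9 11.2] 81.4 med [ 0.5009 -0.0156  0.2692] polyfit yaw -0.158
```

View pics/side15.png

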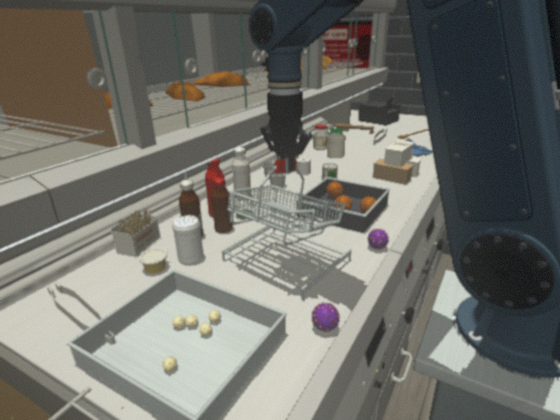

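The basket hangs over the rack, with five lumps in the tray and three eggs in the pan. Lowering.

```bash
python3 -m crank '[{"dp":[0,0.004,0.04],"delta_rot":[0,0,0],"fingers":-1},{"dp":[0,0,0.05],"delta_rot":[0,0,0],"fingers":-1},{"dp":[0,0,0.04],"delta_rot":[0,0,0],"fingers":-1},{"dp":[0,0,0.015],"delta_rot":[0,0,0],"fingers":-1},{"dp":[0,0,0.008],"delta_rot":[0,0,0],"fingers":-1},{"dp":[0,0,0],"delta_rot":[0,0,0],"fingers":-1}]'
python3 -c "
from m0 import *
plan(.504,-.006,.231,np.pi/2-.168)"
```

```text
t: 26.82
tcp_pos: [0.5052, -0.0072, 0.2378]
tool_rot: [0.765, 0.644, 0.0, -0.002]
force: [-2.7, 1.6, 3.8]
finger_gap: 0.148
gripper_force: 103.9
tcp [ 0.5052 -0.0072  0.2378] yaw 1.401 z [-0.002  0.004 -1.   ] t 26.82 F [-2.7  1.6  3.8] dp [ 0.0019 -0.0028  0.0136] row>=0.2 turnz -0.0003
```

```bash
python3 -m crank '[{"dp":[0,0,0.004],"delta_rot":[0,0,0],"fingers":-1},{"dp":[0,0,0],"delta_rot":[0,0,0],"fingers":-1}]'
python3 - <<'E'
from m0 import *
for n in ("scene","side"):
    m,p,d=snap(n,n+"16.png"); print(n); grip(m,p,d)
p=cv2.imread("pics/side16.png"); s=cv2.imread("pics/scene16.png")
cv2.imwrite("pics/c16.png",np.hstack([cv2.resize(p[160:310,200:370],(400,353)),cv2.resize(s[170:320,180:350],(400,353))]))
E
```

```text
t: 26.98
tcp_pos: [0.5053, -0.0066, 0.237]
tool_rot: [0.765, 0.644, 0.001, -0.002]
force: [-4.7, 5.0, 13.2]
finger_gap: 0.143
gripper_force: 105.3
scene
grip n 41 top 0.1926 rect mm [498.1 -23.5] [33.1 11.8] 68.7 med [ 0.4965 -0.0254  0.19  ] polyfit yaw -0.277
side
no grip 0
```

View pics/c16.png

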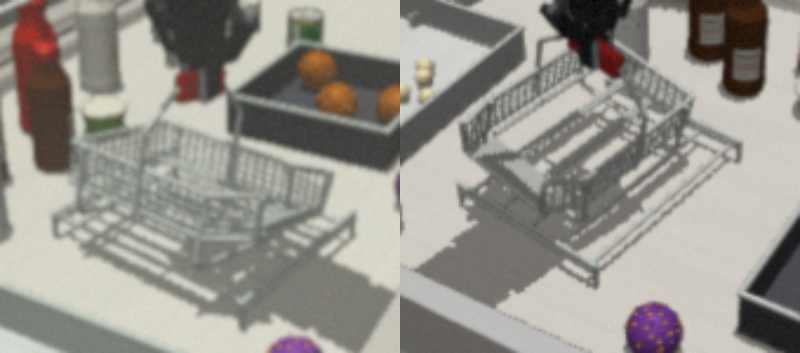

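The basket rests on the rack rods between the cross rods. Releasing and retreating.

```bash
python3 -m crank '[{"dp":[0,0,-0.003],"delta_rot":[0,0,0],"fingers":-1},{"dp":[0,0,0],"delta_rot":[0,0,0],"fingers":-0.5},{"dp":[0,0,0],"delta_rot":[0,0,0],"fingers":0.8},{"dp":[0,0,0],"delta_rot":[0,0,0],"fingers":0.8},{"dp":[0,0,0],"delta_rot":[0,0,0],"fingers":0.8},{"dp":[0,0,0],"delta_rot":[0,0,0],"fingers":0.8},{"dp":[0,0,-0.04],"delta_rot":[0,0,0],"fingers":0.8},{"dp":[0,0,-0.08],"delta_rot":[0,0,0],"fingers":0.8},{"dp":[0,0,-0.08],"delta_rot":[0,0,0],"fingers":0.8},{"dp":[0,0,-0.08],"delta_rot":[0,0,0],"fingers":0.8},{"dp":[0,0,0],"delta_rot":[0,0,0],"fingers":0.8}]'
python3 - <<'E'
from m0 import *
I=[]
for n in ("scene","side","wrist"):
    m,p,d=snap(n,n+"17.png"); print(n); grip(m,p,d); eggs(m,p,d,(0,.06)); lumps(m,p,d); I.append(p[:,:,::-1])
a=np.hstack([cv2.resize(I[1][160:310,200:370],(400,353)),cv2.resize(I[2],(471,353))[:,:400]])
cv2.imwrite("pics/c17.png",a)
E
```

```text
t: 28.0
tcp_pos: [0.5094, -0.0083, 0.3837]
tool_rot: [0.764, 0.645, 0.005, 0.005]
force: [1.9, -0.2, -1.0]
finger_gap: 0.9
gripper_force: 0.0
scene
grip n 87 top 0.1908 rect mm [507.1  23.7] [63.6 11.1] 81.3 med [0.5053 0.0218 0.1896] polyfit yaw -0.164
egg [428. 282.] 424 [ 0.55   -0.4262  0.0329]
egg [380. 287.] 437 [ 0.4813 -0.3304  0.032 ]
egg [381. 309.] 278 [ 0.408  -0.3569  0.0325]
lump [190. 203.] 98 [0.545 0.29  0.024] top 0.028
lump [157. 200.] 36 [0.503 0.388 0.022] top 0.028
lump [180. 209.] 39 [0.503 0.294 0.021] top 0.027
side
no grip 4
egg [339. 195.] 354 [ 0.513  -0.3646  0.0436]
egg [367. 202.] 129 [ 0.411  -0.3582  0.0331]
lump [214. 316.] 106 [0.516 0.267 0.023] top 0.027
lump [185. 321.] 231 [0.56  0.305 0.023] top 0.027
lump [205. 329.] 112 [0.508 0.304 0.023] top 0.027
lump [169. 364.] 151 [0.507 0.399 0.023] top 0.028
wrist
no grip 0
```

View pics/c17.png

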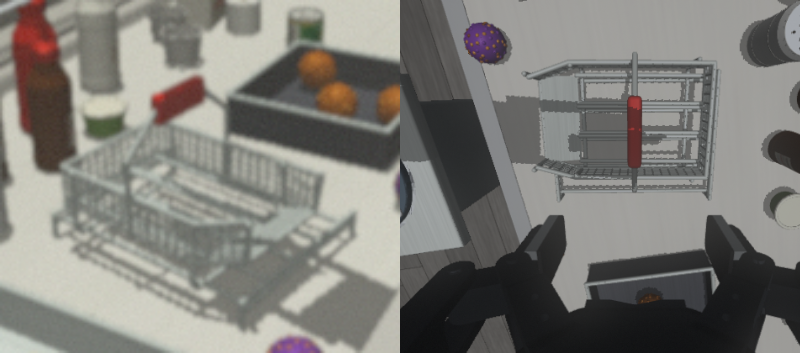

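The grip now sits about 30 mm off in y, so the basket was knocked after release. I'll measure it and mend.

Run:
```python
from m0 import *
m=manip.camera_model("wrist"); p=cv2.imread("pics/wrist17.png")[:,:,::-1].astype(int)
k=((p[:,:,0]>2*p[:,:,1])&(p[:,:,0]>2*p[:,:,2])&(p[:,:,0]>60)).astype(np.uint8); k[:80]=0;k[260:]=0
n,l,s,c=cv2.connectedComponentsWithStats(k); i=1+np.argmax(s[1:,4]); print(s[i])
v,u=np.nonzero(l==i); r=cv2.minAreaRect(np.c_[u,v].astype(np.float32)); print(r)
g=onz(m,*r[0],.190); print(g)
a=onz(m,c[i][0],s[i,1],.19);b=onz(m,c[i][0],s[i,1]+s[i,3],.19);print(a,b)
plan(g[0],g[1],.31,np.pi/2-.16)
# rack again (side)
```

```text
[521 189  35  34 848]
((538.0, 205.5), (33.0, 34.0), 90.0)
[ 0.71876572 -0.0485108   0.19      ]
[ 0.71702507 -0.03365318  0.19      ] [ 0.7187906  -0.06445868  0.19      ]
tcp [ 0.5055 -0.0075  0.3758] yaw 1.401 z [-0.002  0.002 -1.   ] t 28.15 F [ 0.5  0.1 -0.7] dp [-0.0092  0.4346  0.1307] row>=5.5 turnz -0.0015
```

```bash
cat >> m0.py <<'E'
def wgrip(z):
    m,p,d=snap("wrist"); p=p.astype(int)
    k=((p[:,:,0]>2*p[:,:,1])&(p[:,:,0]>2*p[:,:,2])&(p[:,:,0]>60)).astype(np.uint8); k[:,:200]=0;k[:,360:]=0
    n,l,s,c=cv2.connectedComponentsWithStats(k); i=1+np.argmax(s[1:,4])
    v,u=np.nonzero(l==i); B=cv2.boxPoints(cv2.minAreaRect(np.c_[u,v].astype(np.float32)))
    Q=np.array([onz(m,*b,z) for b in B]); print(B.round(),Q.round(4)); return Q.mean(0)
E
python3 - <<'E'
from m0 import *
g=wgrip(.190); print(g); plan(g[0],g[1],.31,np.pi/2-.168)
m,p,d=snap("scene"); grip(m,p,d)
E
```

```text
[[273. 195.]
 [273. 115.]
 [289. 115.]
 [289. 195.]] [[ 0.4996 -0.0017  0.19  ]
 [ 0.5108  0.061   0.19  ]
 [ 0.5229  0.059   0.19  ]
 [ 0.5126 -0.004   0.19  ]]
[0.51149105 0.02857964 0.19      ]
tcp [ 0.505  -0.0074  0.3748] yaw 1.401 z [-0.005  0.003 -1.   ] t 28.20 F [-0.3 -0.1 -1.2] dp [0.0728 0.0013 0.1297] row>=1.8 turnz -0.0002
grip n 94 top 0.1906 rect mm [507.4  24.8] [66.6 13. ] 77.7 med [0.5056 0.0217 0.1889] polyfit yaw -0.175
```

```bash
python3 -m crank '[{"dp":[0.04,0.003,0.02],"delta_rot":[0,0,0],"fingers":1},{"dp":[0.029,0,0.05],"delta_rot":[0,0,0],"fingers":1},{"dp":[0,0,0.06],"delta_rot":[0,0,0],"fingers":1},{"dp":[0,0,0],"delta_rot":[0,0,0],"fingers":1},{"dp":[0,0,0],"delta_rot":[0,0,0],"fingers":1}]'
python3 - <<'E'
from m0 import *
g=wgrip(.190); print(g); plan(g[0],g[1],.234,np.pi/2-.168)
E
```

```text
t: 28.67
tcp_pos: [0.5115, 0.0267, 0.3085]
tool_rot: [0.764, 0.645, -0.003, -0.004]
force: [0.7, -0.2, 0.4]
finger_gap: 1.001
gripper_force: 0.0
[[273. 177.]
 [290. 177.]
 [290. 255.]
 [273. 255.]] [[0.5112 0.061  0.19  ]
 [0.5213 0.0593 0.19  ]
 [0.5131 0.0088 0.19  ]
 [0.5023 0.0106 0.19  ]]
[0.51197431 0.03489918 0.19      ]
tcp [0.5127 0.0263 0.3102] yaw 1.401 z [-0.005  0.003 -1.   ] t 28.72 F [0.2 0.  0.2] dp [ 0.0165 -0.0035  0.1524] row>=1.8 turnz -0.0002
```

The far end of the grip is at y of about 0.060, so its centre is at about (.510,.026), and the tool is above it.

```bash
python3 -m crank '[{"dp":[0,-0.002,0.06],"delta_rot":[0,0,0],"fingers":1},{"dp":[0,0,0.06],"delta_rot":[0,0,0],"fingers":1},{"dp":[0,0,0.03],"delta_rot":[0,0,0],"fingers":1},{"dp":[0,0,0],"delta_rot":[0,0,0],"fingers":-1},{"dp":[0,0,0],"delta_rot":[0,0,0],"fingers":-1},{"dp":[0,0,0],"delta_rot":[0,0,0],"fingers":-1},{"dp":[0,0,0],"delta_rot":[0,0,0],"fingers":-1},{"dp":[0,0,0],"delta_rot":[0,0,0],"fingers":-1},{"dp":[0,0,0],"delta_rot":[0,0,0],"fingers":-1},{"dp":[0,0,-0.03],"delta_rot":[0,0,0],"fingers":-1},{"dp":[0,0,0],"delta_rot":[0,0,0],"fingers":-1}]' 80
python3 -c "
from m0 import *
plan(.504,-.006,.250,np.pi/2-.168)"
```

```text
t: 29.63
tcp_pos: [0.5128, 0.0266, 0.2529]
tool_rot: [0.764, 0.645, 0.001, 0.0]
force: [0.8, -0.4, -1.3]
finger_gap: 0.152
gripper_force: 78.3
tcp [0.5128 0.0266 0.2529] yaw 1.402 z [ 0.002  0.002 -1.   ] t 29.63 F [ 0.8 -0.4 -1.3] dp [-0.0673 -0.0064  0.0056] row>=0.8 turnz -0.0002
```

```bash
python3 -m crank '[{"dp":[-0.03,-0.003,0],"delta_rot":[0,0,0],"fingers":-1},{"dp":[-0.037,-0.003,0],"delta_rot":[0,0,0],"fingers":-1},{"dp":[0,0,0],"delta_rot":[0,0,0],"fingers":-1},{"dp":[0,0,0.02],"delta_rot":[0,0,0],"fingers":-1},{"dp":[0,0,0.009],"delta_rot":[0,0,0],"fingers":-1},{"dp":[0,0,0],"delta_rot":[0,0,0],"fingers":-1}]'
python3 -c "
from m0 import *
plan(.504,-.006,.236,np.pi/2-.168)"
```

```text
t: 30.13
tcp_pos: [0.5033, -0.0057, 0.2372]
tool_rot: [0.764, 0.645, -0.0, -0.001]
force: [-2.4, -1.0, 7.8]
finger_gap: 0.147
gripper_force: 79.6
tcp [ 0.5033 -0.0057  0.2372] yaw 1.401 z [-0.002  0.002 -1.   ] t 30.13 F [-2.4 -1.   7.8] dp [-0.0003  0.0014  0.0024] row>=0.0 turnz -0.0002
```

```bash
python3 -m crank '[{"dp":[0,0,-0.002],"delta_rot":[0,0,0],"fingers":-1},{"dp":[0,0,0],"delta_rot":[0,0,0],"fingers":-0.5},{"dp":[0,0,0],"delta_rot":[0,0,0],"fingers":0.9},{"dp":[0,0,0],"delta_rot":[0,0,0],"fingers":0.9},{"dp":[0,0,0],"delta_rot":[0,0,0],"fingers":0.9},{"dp":[0,0,0],"delta_rot":[0,0,0],"fingers":0.9},{"dp":[0,0,-0.02],"delta_rot":[0,0,0],"fingers":0.9},{"dp":[0,0,-0.06],"delta_rot":[0,0,0],"fingers":0.9},{"dp":[0,0,-0.08],"delta_rot":[0,0,0],"fingers":0.9},{"dp":[0,0,-0.08],"delta_rot":[0,0,0],"fingers":0.9},{"dp":[0,0,0],"delta_rot":[0,0,0],"fingers":0.9},{"dp":[0,0,0],"delta_rot":[0,0,0],"fingers":0.9}]'
python3 - <<'E'
from m0 import *
g=wgrip(.190); print(g); plan(.5,0,.4)
for n in ("scene","side"):
    m,p,d=snap(n,n+"20.png"); print(n); grip(m,p,d); eggs(m,p,d,(0,.06)); lumps(m,p,d)
E
```

```text
t: 31.13
tcp_pos: [0.5046, -0.0062, 0.36]
tool_rot: [0.764, 0.645, 0.002, 0.001]
force: [0.0, 0.6, -0.8]
finger_gap: 0.942
gripper_force: 0.0
[[270. 163.]
 [281. 163.]
 [281. 220.]
 [270. 220.]] [[ 0.503   0.0283  0.19  ]
 [ 0.5112  0.0269  0.19  ]
 [ 0.5035 -0.0179  0.19  ]
 [ 0.4949 -0.0164  0.19  ]]
[0.50316113 0.00522337 0.19      ]
tcp [ 0.5034 -0.006   0.358 ] yaw 1.401 z [-0.     0.002 -1.   ] t 31.18 F [-0.   0.2 -0.6] dp [ 0.0108 -0.0088 -0.084 ] row>=1.0 
scene
grip n 96 top 0.1904 rect mm [496.9  -8.4] [65.4 12.8] 79.1 med [ 0.4963 -0.0084  0.1892] polyfit yaw -0.192
egg [428. 282.] 432 [ 0.5498 -0.4262  0.0329]
egg [380. 287.] 438 [ 0.4813 -0.3304  0.0319]
egg [381. 309.] 278 [ 0.4083 -0.3569  0.0325]
lump [190. 203.] 95 [0.545 0.291 0.024] top 0.028
lump [157. 200.] 36 [0.502 0.387 0.023] top 0.028
lump [180. 209.] 38 [0.503 0.293 0.021] top 0.027
side
no grip 0
egg [339. 195.] 360 [ 0.5091 -0.3594  0.0439]
egg [367. 202.] 132 [ 0.4108 -0.3579  0.0334]
lump [214. 316.] 103 [0.516 0.267 0.023] top 0.027
lump [185. 321.] 226 [0.561 0.305 0.023] top 0.027
lump [205. 329.] 114 [0.508 0.304 0.023] top 0.028
lump [169. 364.] 153 [0.507 0.399 0.023] top 0.028
```

View pics/scene20.png

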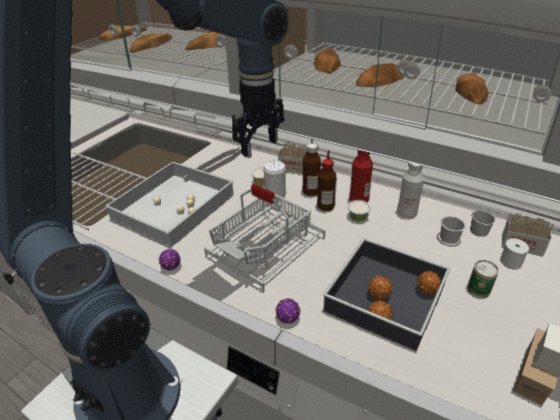

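The basket stands upright and centred on the rack, three eggs lie in the pan, and five lumps lie in the tray. The tubs are untouched and the arm is clear.

```bash
python3 -c "
from station import manip
print(manip.sign_off())"
```

```text
the job is handed in; nothing more can be done
None
```

The job is handed in, at about 31 s on the robot's clock: all three eggs are in the dark pan, all five lumps are in the tray, and the empty basket stands upright on the middle of the rack. The basket ended up about 30 mm off centre after I first let go of it there, so I picked it up and re-centred it; the dip tubs were not touched.

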